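# Stand a pivot pin on a length gauge, run it in and click the clutch cap down

## Task

Check the length of the round-headed pivot pin: lift it out of the sloping rest and stand it upright, head up, in the middle of the small round anvil on the gauge's pulled-out table, then let go and make sure that it stands still by itself. Push the table by its black knob fully home so that the pin, still standing, comes under the spindle, then turn the knurled cap on top of the gauge clockwise until the spindle sits on the pin's head and the cap's slip clutch has clearly slipped. Leave the hex-headed pin lying in the rest.

Things in the scene. Friction and masses are not known exactly. Their poses are not given: they have to be found in the camera images.
- pin_center (a point): Middle of the round-headed pivot pin, half-way along its axis. Bright turned steel, 112 mm long, about 0.3 kg: plain shaft 22 mm in diameter, flat foot (the standing face) with a 1.5 mm chamfer, low-domed round head 36 mm in diameter and 14 mm long. z axis along the pin from foot to head. It starts in either place of the sloping rest.
- rest: Sloping wooden rest with two places 86 mm apart; origin at its middle on the bench, x up the slope. A pin lies in it inclined 35 degrees, head up and away from the robot, foot against a toe stop, in two V supports (each 14 mm long) at 14 and 82 mm from its foot. Between them the shaft is free, its axis 42 mm above the plank. Fixed.
- pin_foot (a point): Centre of the flat foot face of the round-headed pin, same axes as the pin (56 mm below its middle).
- hex_pin_center (a point): Middle of the other pin in the rest: the same 22 mm shaft, but 128 mm long and with a hexagonal flat-topped head. It stays where it is.
- anvil (a point): Centre of the top face of the anvil: a bright steel disc 28 mm in diameter, 5 mm high, on the aluminium sliding table (74 x 88 mm) of the grey bench gauge; anvil top 47 mm above the bench. x axis points along the slide, inwards to the gauge's column (away from the robot), z up. It moves with the table.
- knob (a point): Grip point on the table's upright black knob, 20 mm in diameter, 65 mm above the bench (its top at 80 mm, its underside at 52 mm over a 12 mm wide bar). It stands 96 mm in front (-x of the anvil's axes) of the anvil on a bar that belongs to the table. Same axes as the anvil.
- table (a joint): Slide of the table, m: 0 is fully out towards the robot, 0.085 is fully home against its stop, with the anvil under the spindle. Light, about 1.5 N; it stays where it is left.
- cap_grip (a point): Middle of the knurled dark steel cap on top of the gauge's measuring head, on its vertical turning axis, which is also the measuring axis: 23 mm in diameter, 32 mm high, its top 274 mm above the bench. Below it is the sleeve, 25 to 30 mm in diameter. The cap turns in place and does not rise or sink. The arm and column are on its +x side.
- spindle_tip (a point): Centre of the flat lower end of the spindle, a steel rod 9 mm in diameter that hangs from the gauge's arm over the measuring axis; 165 mm above the bench when fully up; it starts 2 to 3 mm clear of the standing pin (top 159 mm). The arm's underside is 168 mm above the bench.
- sleeve (a joint): Turn of the sleeve, rad, growing clockwise seen from above. It drives the spindle down 12 mm a turn (1.91 mm per rad) without turning it; from fully up (0) the spindle meets the pin's head at about 3.1 rad.
- cap (a joint): Slip of the cap over the sleeve, rad, growing clockwise seen from above: stays near 0 while the cap carries the sleeve along, and grows once the spindle is seated and the clutch slips (about 0.035 N m at the cap). Turning further does no harm. From its start the cap needs 0.9 to 1.7 rad to seat the spindle.

How it is judged:
By the outcome, as a careful person would: the job done as asked, in the order asked, and still so for the second after the job is handed in, with the robot touching nothing.
It also fails if it takes over 67 s, if anything falls off the work surface, if the arm or the gripper's body presses on something with over 40 N, if the wrist force passes 120 N, or if a joint passes its speed limit or range.

## Robot

A 7-joint arm with a two-finger parallel gripper is mounted at the origin on a cart in front of the work surface, level with it; the furniture and walls round the work are solid. World frame = base frame: x ahead of the robot, y to its left, z up, the work surface at z = 0. Lengths are in mm, angles in rad, forces in N, time in s.
With the tool pointing down it reaches from about 350 to 775 mm from the base axis. Payload 3.1 kg.
Tool frame: the origin (TCP) lies at the very end of the fingers, on their centre line; the grasp point (between the pads) lies 19 mm behind it; z points along the fingers, y is the direction in which the jaws open and shut (so a half turn about z gives the same grasp; the last joint's range is limited). The gripper opens to 85 mm and grips with 20 to 120 N. Pads are 22 mm wide; open, the fingers measure 114 mm over their backs; the gripper's body (76 mm by 85 mm) begins 54 mm behind the grasp point. The pads swing forward as they close: fully open they stand 13 mm farther back than shut.
Start: joints at [-1.336, 0.311, 0.014, 1.512, -0.004, 1.319, -0.027], TCP at [150.276, 529.089, 210.004] pointing down, gripper open.
Joint ranges: [-2.7, 2.7], [-0.3, 1.91], [-1.27, 1.3], [0.12, 2.57], [-1.44, 4.58], [0.2, 2.03], [-3.05, 3.05]. Speed limits (rad/s): [2.79, 2.79, 3.14, 3.14, 3.14, 3.14, 3.14].

## Interface

Orientations are given as a unit quaternion [x, y, z, w].
In Python, from cell import telemetry, camera, r, search_frame gives the robot as it stands. The module is installed in compiled form; this text tells all that it offers.
- The arm moves only by the tool send_rows, never from a script. Its argument "deltas" is a list of rows, each a list of 7 numbers: the gripper's target within -1 to 1 (fully open at 1, half-way at 0, shut at -1), then the shift along the tool's x, y, z normalised to -1 to 1, where 1 is 0.1 m, then the turn, a rotation vector about the tool's x, y, z normalised to -1 to 1, where 1 is 90 degrees. A call has 1 to 12 rows; each row shifts and turns the pose as measured when the row begins, along the tool's axes as they then stand; what a row does not reach is not made up. A row lasts 1/8 s, in which the tool goes at most 62.5 mm and 10.7 degrees, less where a joint would pass 70% of its speed; a pose out of reach is approached as far as the arm can. A call with a number of a shift or a turn outside -1 to 1 is refused whole. A call with a gripper value outside its range is refused whole. The fingers move at their own pace and stop on an object; "newtons" is the grip in N (left out, the last holds). Time passes only in rows, so rows that do not move let the fingers close. It gives the time, the measured TCP pose, the force and the opening at its end, in the units of the state.
- telemetry.observe(): the state, without advancing time (a new reading comes with each control period).
- camera(name): name is "side" or "top" or "wrist"; returns a dict with "pixels" (480x640x3 uint8, blue, green, red), "mtx" (3x3 intrinsics, pixels), "world_from_camera" (4x4, takes a point from camera to world coordinates). Camera axes: x right, y down, z forward; pixel columns grow to the right and rows downward; lengths in mm; the calibration is good to about 2 mm. A picture is of the moment at which its call begins. There is no depth.
- r.job_done(): hands the job in, once; it reports no verdict.
Trained networks look in a picture, given as the dict that the camera call returned (one of the last four; its "shot" number tells which), for a name from the list of things; names that differ only in an ending like _2 or _b are one class to them, and where a whole thing is asked for, a point or a joint stands for the part that bears it (a point fixed in the world has none). Each returns a list of dicts, best first, with "conf" (0 to 1); they miss things now and then, are a little off and sometimes report something else, mostly with a low value. They report only what shows in the picture. A call takes as long as a camera call.
- search_frame(picture, target): "pixel" ([column, row] in pixels, amid what is visible of it).
The state is a dict: "time_s": time; "q": joint angles; "qd": joint speeds; "joint_torque": joint torques, N m; "eef_pos": TCP position; "tool_rot": TCP orientation; "force": force on the tool from outside, world axes, zero at the start; "ft_torque": the same for the moment, N m; "width": opening from 0.0 (shut) to 1.0 (fully open).
Only numpy, scipy, OpenCV 4.12 (cv2) and the standard library are available. Lean on these libraries where they do the work, as an engineer would, in place of code of your own. Each camera call takes 0.05 s, during which the arm holds its last target. There are 200 camera calls.

## Working session

There is one attempt and no reset: what is moved stays moved. The work goes in short steps, Python scripts to look and compute and a tool call to move; the robot and the scene stay as the last step left them, time stands still between calls to the robot, and variables do not carry over. Pictures are saved under pics/ and viewed, about 8 in all and at most 12, crops included, and the job is handed in when it is done.

Besides the shell and the picture viewer there is one more tool, called as name([rows], argument=value, ...), one row to a line, values as JSON. send_rows: Moves the arm, as the interface text tells. Its arguments: {"type":"object","properties":{"deltas":{"type":"array"},"newtons":{"type":"number"}},"required":["deltas"]}

```bash
mkdir -p pics
cat > h.py <<'E'
import numpy as np, cv2
from scipy.spatial.transform import Rotation as R
from cell import telemetry, camera, r, search_frame
def ray(p,px):
    K=np.array(p["mtx"]);T=np.array(p["world_from_camera"])
    d=T[:3,:3]@np.linalg.solve(K,[px[0],px[1],1.]);return T[:3,3],d/np.linalg.norm(d)
def atz(p,px,z):
    o,d=ray(p,px);return o+d*(z-o[2])/d[2]
def proj(p,X):
    T=np.linalg.inv(np.array(p["world_from_camera"]));c=T[:3,:3]@np.array(X,float)+T[:3,3];u=np.array(p["mtx"])@c;return u[:2]/u[2]
def tri(a):
    A=np.zeros((3,3));b=np.zeros(3)
    for p,px in a:
        o,d=ray(p,px);M=np.eye(3)-np.outer(d,d);A+=M;b+=M@o
    return np.linalg.solve(A,b)
E
cat > a.py <<'E'
from h import *
np.set_printoptions(precision=1,suppress=True)
P={n:camera(n) for n in("side","top","wrist")}
for n,p in P.items():
    cv2.imwrite(f"pics/{n}0.png",p["pixels"]);print(n,np.array(p["world_from_camera"])[:3,3])
for t in["pin_center","pin_foot","hex_pin_center","rest","anvil","knob","cap_grip","spindle_tip"]:
    for n,p in P.items():
        print(t,n,[(np.round(d["pixel"]).tolist(),round(d["conf"],2)) for d in search_frame(p,t)[:3]])
s=telemetry.observe();print(s)
E
python3 a.py
python3 - <<'E'
import cv2,numpy as np
E
```

```text
side [ 484.  -935.6  564.7]
top [ 322.   -90.8 1144. ]
wrist [ 79.3 549.1 373.6]
pin_center side [([317.0, 321.0], 0.96), ([343.0, 375.0], 0.18)]
pin_center top [([382.0, 236.0], 0.91)]
pin_center wrist []
pin_foot side [([316.0, 322.0], 0.84)]
pin_foot top [([382.0, 234.0], 0.86)]
pin_foot wrist []
hex_pin_center side [([327.0, 348.0], 0.88)]
hex_pin_center top [([417.0, 233.0], 0.81)]
hex_pin_center wrist []
rest side [([344.0, 372.0], 0.94), ([317.0, 264.0], 0.35)]
rest top [([396.0, 224.0], 0.98)]
rest wrist []
anvil side [([320.0, 266.0], 0.78)]
anvil top [([239.0, 240.0], 0.6)]
anvil wrist []
knob side [([317.0, 265.0], 0.89)]
knob top [([239.0, 241.0], 0.6)]
knob wrist []
cap_grip side []
cap_grip top [([208.0, 181.0], 0.73)]
cap_grip wrist []
spindle_tip side []
spindle_tip top []
spindle_tip wrist []
{'time_s': 1.35, 'q': array([-1.3,  0.3,  0. ,  1.5, -0. ,  1.3, -0. ]), 'qd': array([ 0., -0., -0.,  0.,  0.,  0.,  0.]), 'joint_torque': array([  0. , -38. ,   0.1, -23.1,   0. ,   0. ,  -0. ]), 'eef_pos': array([150.3, 529.1, 210. ]), 'tool_rot': array([ 0.1,  1. , -0. ,  0. ]), 'force': array([0.2, 0.7, 0.3]), 'ft_torque': array([-0.1,  0. ,  0. ]), 'width': 1.0034998033583389}
```

View pics/top0.png

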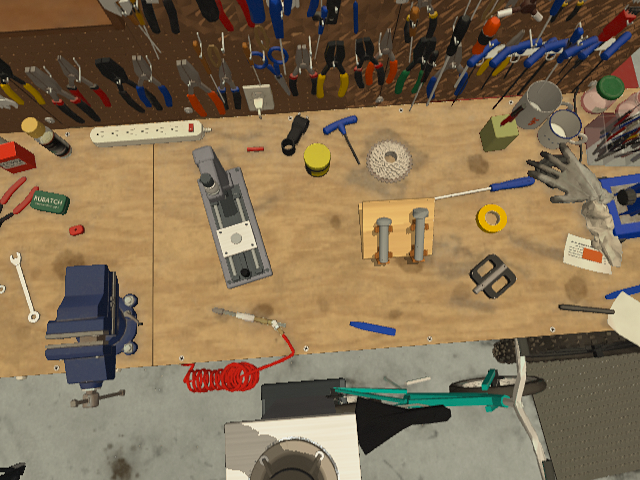

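View pics/side0.png

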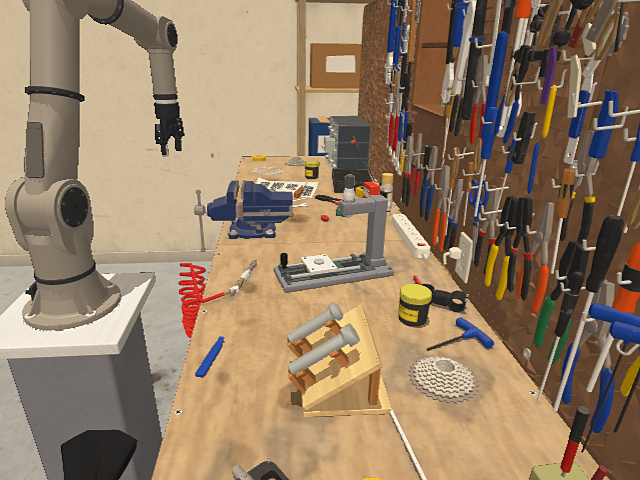

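The top view shows the round-headed pin at about (383,240), the hex pin at (418,235), the gauge with its anvil at (237,239) and the knob near (246,268). The side view shows the knob at (284,259) and the cap at (348,188).

Run:
```python
import cv2,numpy as np
t=cv2.imread("pics/top0.png");s=cv2.imread("pics/side0.png")
f=lambda i,x,y,w,h:cv2.resize(i[y:y+h,x:x+w],(400,300),interpolation=cv2.INTER_CUBIC)
a=f(t,350,195,100,75);b=f(t,160,140,200,150);c=f(s,270,290,120,90);d=f(s,260,165,160,120)
cv2.imwrite("pics/crop0.png",np.vstack([np.hstack([a,b]),np.hstack([c,d])]))
```

```text
(no output)
```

View pics/crop0.png

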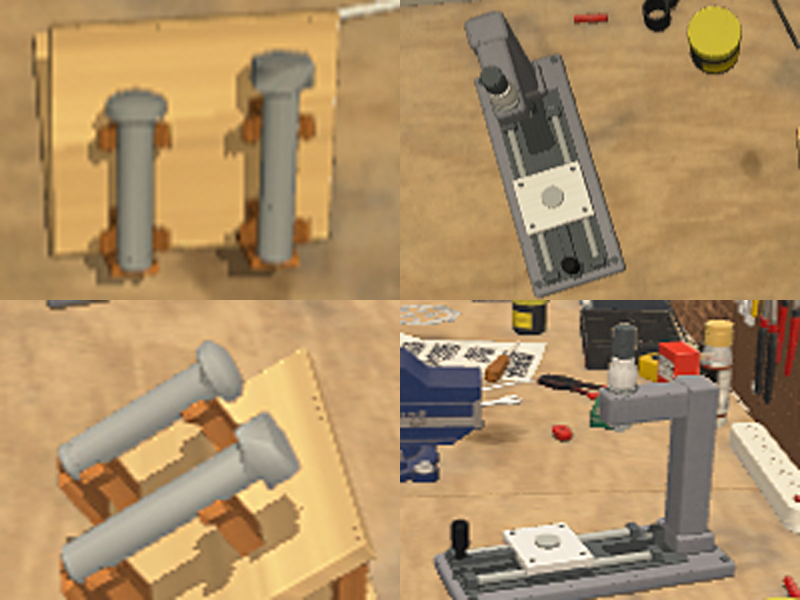

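Run:
```python
from h import *
np.set_printoptions(precision=1,suppress=True)
t=camera("top");s=camera("side")
tri_=lambda a,b:tri([(t,a),(s,b)])
h=tri_((384.2,219.5),(336,310.5));f=tri_((383.6,261),(290.4,338))
print("head",h,"foot",f,(h-f),np.linalg.norm(h-f))
print("anvil",tri_((236,238.5),(319.2,261.4)),atz(t,(236,238.5),47))
print("knobtop",tri_((245.5,272.5),(284,254.2)),atz(t,(245.5,272.5),80))
print("cap",tri_((207,178),(349.6,175.4)),atz(t,(207,178),274))
# plank direction from top
for px in[(362.3,202.5),(433.5,198.3),(364,258.5),(431,258)]:print(px,atz(t,px,60))
s=telemetry.observe();print(R.from_quat(s["tool_rot"]).as_matrix(),s["q"])
```

```text
head [ 591.6 -261.7  125.1] foot [ 505.4 -259.1   65.5] [86.2 -2.7 59.6] 104.81178773298997
anvil [595.7 103.   42.6] [593.2 102.2  47. ]
knobtop [501.3  77.   79. ] [499.5  76.7  80. ]
cap [670.  117.2 273.6] [669.5 117.1 274. ]
(362.3, 202.5) [ 659.  -222.3   60. ]
(433.5, 198.3) [ 656.2 -403.    60. ]
(364, 258.5) [ 515.3 -212.6   60. ]
(431, 258) [ 504. -377.   60.]
[[-1.   0.3  0. ]
 [ 0.3  1.   0. ]
 [-0.   0.  -1. ]] [-1.3  0.3  0.   1.5 -0.   1.3 -0. ]
```

```bash
cat >> h.py <<'E'
from scipy.linalg import logm,expm
def plan(pos,Rt,n=1,frm=None):
    """constant row (tool axes, normalised) to be repeated n times to reach the pose; Rt 3x3 or None"""
    s=telemetry.observe();R0=R.from_quat(s["tool_rot"]).as_matrix();p0=np.array(s["eef_pos"])
    if frm is not None:p0,R0=frm
    if Rt is None:Rt=R0
    A=np.eye(4);A[:3,:3]=R0;A[:3,3]=p0;B=np.eye(4);B[:3,:3]=Rt;B[:3,3]=pos
    M=expm(np.real(logm(np.linalg.solve(A,B)))/n)
    v=np.r_[M[:3,3]/100,R.from_matrix(M[:3,:3]).as_rotvec()/(np.pi/2)]
    print(n,"x",np.round(v,3).tolist(),"t=%.1f"%s["time_s"])
def tool(z,y):
    z=np.array(z,float);z/=np.linalg.norm(z);y=np.array(y,float);y-=z*(y@z);y/=np.linalg.norm(y)
    return np.column_stack([np.cross(y,z),y,z])
def st():
    s=telemetry.observe();M=R.from_quat(s["tool_rot"]).as_matrix()
    print("t%.2f"%s["time_s"],"p",np.round(s["eef_pos"],1),"x",M[:,0].round(3),"y",M[:,1].round(3),"z",M[:,2].round(3),"q",np.round(s["q"],2),"F",np.round(s["force"],1),"w%.3f"%s["width"])
E
python3 - <<'E'
from h import *
st()
G=tool([0,0,-1],[.03,1,0])
plan([420,150,240],None,8)
s=telemetry.observe()
plan([530,-260,220],G,10,([420,150,240],R.from_quat(s["tool_rot"]).as_matrix()))
E
```

```text
t1.45 p [150.3 529.1 210. ] x [-0.962  0.273 -0.   ] y [0.273 0.962 0.   ] z [ 0.  0. -1.] q [-1.34  0.31  0.01  1.51 -0.    1.32 -0.03] F [-1.   0.2  0.4] w0.995
8 x [-0.454, -0.364, -0.037, -0.0, 0.0, -0.0] t=1.4
10 x [-0.177, -0.387, 0.02, 0.0, 0.0, -0.016] t=1.4
```

send_rows([
  [1, -0.454, -0.364, -0.037, 0, 0, 0],
  [1, -0.454, -0.364, -0.037, 0, 0, 0],
  [1, -0.454, -0.364, -0.037, 0, 0, 0],
  [1, -0.454, -0.364, -0.037, 0, 0, 0],
  [1, -0.454, -0.364, -0.037, 0, 0, 0],
  [1, -0.454, -0.364, -0.037, 0, 0, 0],
  [1, -0.454, -0.364, -0.037, 0, 0, 0],
  [1, -0.454, -0.364, -0.037, 0, 0, 0],
])

```text
time_s: 2.45
eef_pos: [426.8, 145.2, 240.1]
tool_rot: [0.131, 0.991, 0.004, 0.001]
force: [0.3, -0.5, 0.6]
width: 0.999
```

send_rows([
  [1, -0.177, -0.387, 0.02, 0, 0, -0.016],
  [1, -0.177, -0.387, 0.02, 0, 0, -0.016],
  [1, -0.177, -0.387, 0.02, 0, 0, -0.016],
  [1, -0.177, -0.387, 0.02, 0, 0, -0.016],
  [1, -0.177, -0.387, 0.02, 0, 0, -0.016],
  [1, -0.177, -0.387, 0.02, 0, 0, -0.016],
  [1, -0.177, -0.387, 0.02, 0, 0, -0.016],
  [1, -0.177, -0.387, 0.02, 0, 0, -0.016],
  [1, -0.177, -0.387, 0.02, 0, 0, -0.016],
  [1, -0.177, -0.387, 0.02, 0, 0, -0.016],
])

```text
time_s: 3.7
eef_pos: [550.6, -276.1, 220.0]
tool_rot: [0.002, 1.0, 0.005, 0.006]
force: [0.1, 0.7, 0.8]
width: 0.997
```

Run:
```python
from h import *
st();p=camera("wrist");cv2.imwrite("pics/w1.png",p["pixels"])
print(np.round(p["world_from_camera"],3))
for X in[[505,-259,65.5],[542,-260,91],[592,-262,125]]:print(X,proj(p,X))
for t in["pin_center","hex_pin_center"]:print(search_frame(p,t)[:2])
```

```text
t3.70 p [ 550.6 -276.1  220. ] x [-1.     0.003 -0.012] y [0.003 1.    0.009] z [ 0.012  0.009 -1.   ] q [ 0.02  0.49  0.67  1.32 -0.32  1.42  2.24] F [0.1 0.7 0.8] w0.997
[[ 3.00000e-03  9.54000e-01  2.98000e-01  4.74913e+02]
 [ 1.00000e+00 -6.00000e-03  9.00000e-03 -2.76861e+02]
 [ 1.00000e-02  2.98000e-01 -9.54000e-01  3.83695e+02]
 [ 0.00000e+00  0.00000e+00  0.00000e+00  1.00000e+00]]
[505, -259, 65.5] [337.55766401 165.65889878]
[542, -260, 91] [337.56804624 210.34278024]
[592, -262, 125] [336.78636739 277.21555826]
[{'pixel': [342.2, 231.9], 'conf': 0.62}]
[{'pixel': [241.8, 240.9], 'conf': 0.61}, {'pixel': [627.0, 253.1], 'conf': 0.33}]
```

View pics/w1.png

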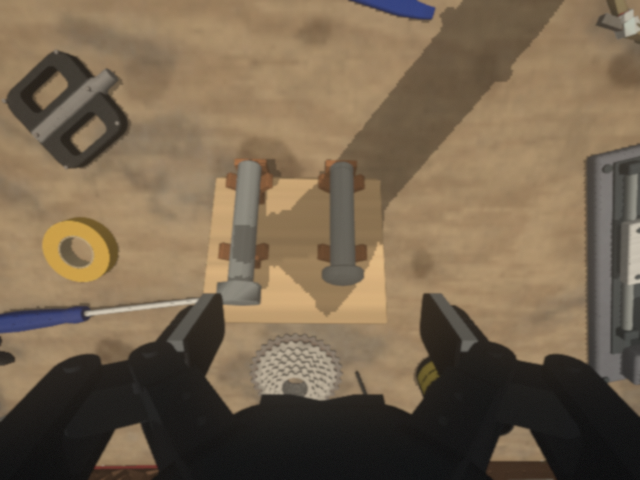

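The wrist view shows the round pin running from its foot at (342,161) to its head at (344,280), so my estimate needs about +3 mm in y. The hex pin is at column 243, to its left.

Run:
```python
from h import *
p=camera("wrist")
for px,z in(((342,163),68),((342,225),97),((344,270),125)):print(atz(p,px,z).round(1))
a=np.radians(5);G=tool([np.sin(a),0,-np.cos(a)],[.01,1,0])
plan([535,-257,160],G,4)
plan([539,-257,75],None,4,([535,-257,160],G))
```

```text
[ 500.5 -257.    68. ]
[ 552.  -258.5   97. ]
[ 583.4 -258.4  125. ]
4 x [0.043, 0.046, 0.147, 0.001, -0.012, 0.0] t=3.9
4 x [0.009, -0.0, 0.213, -0.0, 0.0, -0.0] t=3.9
```

send_rows([
  [1, 0.043, 0.046, 0.147, 0, -0.012, 0],
  [1, 0.043, 0.046, 0.147, 0, -0.012, 0],
  [1, 0.043, 0.046, 0.147, 0, -0.012, 0],
  [1, 0.043, 0.046, 0.147, 0, -0.012, 0],
  [1, 0, 0, 0, 0, 0, 0],
])

```text
time_s: 4.53
eef_pos: [536.4, -245.8, 160.4]
tool_rot: [-0.002, 0.999, 0.008, 0.046]
force: [0.3, -1.2, -0.7]
width: 1.0
```

Run:
```python
from h import *
st()
a=np.radians(5);G=tool([np.sin(a),0,-np.cos(a)],[.01,1,0])
plan([539,-257,75],G,4)
```

```text
t4.53 p [ 536.4 -245.8  160.4] x [-0.996 -0.004 -0.092] y [-0.006  1.     0.016] z [ 0.092  0.017 -0.996] q [-0.03  0.41  0.65  1.58 -0.34  1.17  2.26] F [ 0.3 -1.2 -0.7] w1.000
4 x [0.013, -0.03, 0.213, 0.003, 0.001, 0.002] t=4.5
```

send_rows([
  [1, 0.02, -0.055, 0.1, 0, 0, 0],
  [1, 0.01, -0.03, 0.2, 0, 0, 0],
  [1, 0.01, 0, 0.2, 0, 0, 0],
  [1, 0, 0, 0, 0, 0, 0],
])

```text
time_s: 5.03
eef_pos: [540.2, -253.9, 111.0]
tool_rot: [-0.004, 0.999, 0.007, 0.049]
force: [-0.1, 0.3, 0.2]
width: 1.002
```

Run:
```python
from h import *
st()
a=np.radians(5);G=tool([np.sin(a),0,-np.cos(a)],[.01,1,0])
plan([539,-257,75],G,2)
```

```text
t5.03 p [ 540.2 -253.9  111. ] x [-0.995 -0.008 -0.097] y [-0.009  1.     0.014] z [ 0.097  0.015 -0.995] q [-0.    0.47  0.63  1.64 -0.38  1.07  2.32] F [-0.1  0.3  0.2] w1.002
2 x [0.023, -0.017, 0.179, 0.005, 0.003, 0.006] t=5.0
```

send_rows([
  [1, 0.025, -0.02, 0.18, 0.005, 0.003, 0.005],
  [1, 0.02, -0.015, 0.18, 0.005, 0.003, 0.005],
  [1, 0, 0, 0, 0, 0, 0],
])

```text
time_s: 5.4
eef_pos: [540.5, -258.4, 74.4]
tool_rot: [0.004, 0.999, -0.002, 0.045]
force: [0.4, -0.2, 0.6]
width: 1.0
```

Run:
```python
from h import *
st()
a=np.radians(5);G=tool([np.sin(a),0,-np.cos(a)],[.01,1,0])
plan([539,-257,75],G,1)
p=camera("wrist");cv2.imwrite("pics/w2.png",p["pixels"])
```

```text
t5.40 p [ 540.5 -258.4   74.4] x [-0.996  0.008 -0.09 ] y [ 0.009  1.    -0.003] z [ 0.09  -0.004 -0.996] q [-0.    0.51  0.62  1.67 -0.4   0.99  2.32] F [ 0.4 -0.2  0.6] w1.000
1 x [0.015, 0.014, -0.008, -0.002, 0.002, 0.001] t=5.4
```

View pics/w2.png

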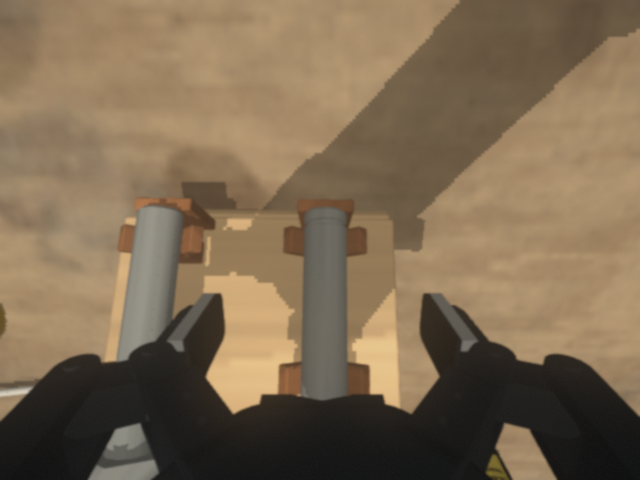

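The pin (column 325) sits centred between the pads (222 and 422), with its foot at row 209 and free shaft between the supports at rows 240 and 378. I'll close.

send_rows([
  [-1, 0.012, 0.014, -0.005, 0, 0, 0],
  [-1, 0, 0, 0, 0, 0, 0],
  [-1, 0, 0, 0, 0, 0, 0],
  [-1, 0, 0, 0, 0, 0, 0],
  [-1, 0, 0, 0, 0, 0, 0],
  [-1, 0, 0, 0, 0, 0, 0],
  [-1, 0, 0, 0, 0, 0, 0],
  [-1, 0, 0, 0, 0, 0, 0],
], newtons=60)

```text
time_s: 6.45
eef_pos: [538.5, -260.0, 81.7]
tool_rot: [0.005, 0.999, -0.002, 0.047]
force: [0.4, 0.2, -0.1]
width: 0.001
```

Run:
```python
from h import *
st();p=camera("wrist");print(atz(p,(326,210),68))
```

```text
t6.45 p [ 538.5 -260.    81.7] x [-0.996  0.01  -0.093] y [ 0.01   1.    -0.004] z [ 0.093 -0.005 -0.996] q [-0.    0.5   0.62  1.67 -0.39  1.    2.31] F [ 0.4  0.2 -0.1] w0.001
[ 503.66814922 -256.76711585   68.        ]
```

Run:
```python
from h import *
p=camera("wrist");s=camera("side")
for t in["pin_center"]:print([(d["pixel"],d["conf"]) for d in search_frame(s,t)[:2]],[(d["pixel"],d["conf"]) for d in search_frame(p,t)[:2]])
c=cv2.resize(s["pixels"][240:420,240:400],(533,600),interpolation=cv2.INTER_CUBIC)
w=cv2.resize(p["pixels"][150:,170:470],(265,292))
o=np.zeros((600,800,3),np.uint8);o[:,:533]=c;o[:292,533:798]=w;cv2.imwrite("pics/s3.png",o)
```

```text
[([320.2, 319.2], 0.79)] [([326.1, 251.3], 0.74)]
```

View pics/s3.png

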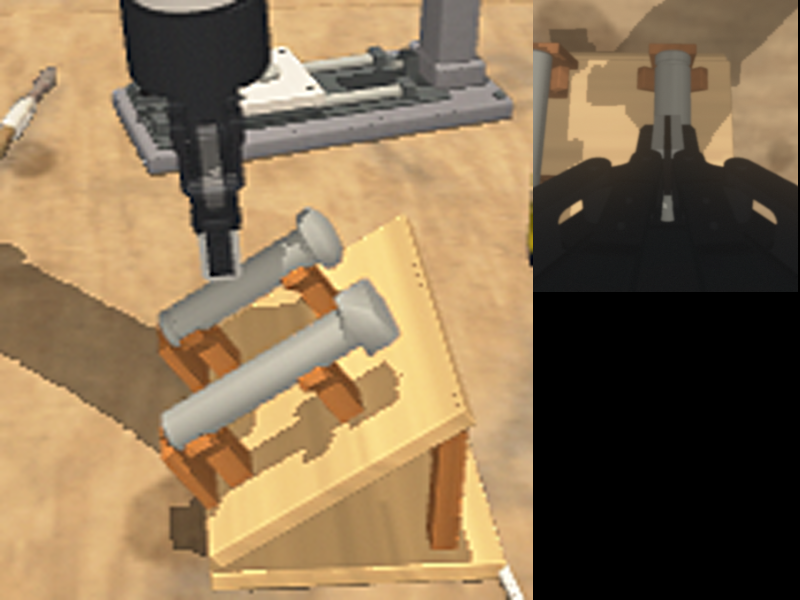

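Run:
```python
from h import *
s=camera("side");t=camera("top");st()
e=telemetry.observe()["eef_pos"]
print("tip proj side",proj(s,e),"seen ~(306.5,322)")
w=camera("wrist");print("tip in wrist",proj(w,e))
# pin from side (pixel in crop scale 3.333 origin 240,240) : foot axis, head-shaft
f=(240+170/3.333,240+330/3.333);h=(240+322/3.333,240+238/3.333)
print(f,h)
# intersect side rays with vertical plane y=-257.5
for px in(f,h):
    o,d=ray(s,px);print((o+d*(-257.5-o[1])/d[1]).round(1))
```

```text
t6.80 p [ 538.4 -259.9   81.7] x [-0.996  0.01  -0.093] y [ 0.01   1.    -0.004] z [ 0.093 -0.005 -0.996] q [-0.    0.5   0.62  1.67 -0.39  1.    2.31] F [-1.4 -0.1  0.3] w0.002
tip proj side [307.57309116 330.50987174] seen ~(306.5,322)
tip in wrist [320.60958861 279.88299973]
(291.005100510051, 339.009900990099) (336.6096609660966, 311.4071407140714)
[ 507.4 -257.5   62.2]
[ 592.  -257.5  119.9]
```

The jaws closed on top of the shaft: the side crop shows the tips at about (306,322), sitting on the pin, with the fingers shut. The pin hasn't moved. The tips look about 10 mm higher than the stated TCP, so I'll reopen and go deeper.

send_rows([
  [1, 0, 0, -0.15, 0, 0, 0],
  [1, 0, 0, 0, 0, 0, 0],
  [1, 0, 0, 0, 0, 0, 0],
  [1, 0, 0, 0, 0, 0, 0],
  [1, 0, 0, 0, 0, 0, 0],
  [1, 0, 0, 0, 0, 0, 0],
])

```text
time_s: 7.6
eef_pos: [537.0, -259.5, 97.8]
tool_rot: [0.005, 0.999, -0.002, 0.047]
force: [-0.5, 0.0, 0.0]
width: 0.994
```

Run:
```python
from h import *
st()
a=np.radians(5);G=tool([np.sin(a),0,-np.cos(a)],[.01,1,0])
plan([536,-257,58],G,4)
```

```text
t7.60 p [ 537.  -259.5   97.8] x [-0.996  0.01  -0.093] y [ 0.01   1.    -0.004] z [ 0.093 -0.005 -0.996] q [-0.01  0.48  0.63  1.66 -0.38  1.03  2.3 ] F [-0.5  0.   0. ] w0.994
4 x [0.012, 0.006, 0.099, -0.001, 0.001, 0.0] t=7.6
```

send_rows([
  [1, 0.012, 0.006, 0.1, 0, 0, 0],
  [1, 0.012, 0.006, 0.1, 0, 0, 0],
  [1, 0.012, 0.006, 0.1, 0, 0, 0],
  [1, 0.012, 0.006, 0.09, 0, 0, 0],
  [1, 0, 0, 0, 0, 0, 0],
])

```text
time_s: 8.22
eef_pos: [534.7, -256.3, 54.1]
tool_rot: [0.005, 0.999, -0.002, 0.045]
force: [0.8, -0.3, -0.1]
width: 0.998
```

Run:
```python
from h import *
st()
```

```text
t8.22 p [ 534.7 -256.3   54.1] x [-0.996  0.01  -0.09 ] y [ 0.01   1.    -0.003] z [ 0.09  -0.003 -0.996] q [ 0.    0.52  0.61  1.71 -0.42  0.95  2.33] F [ 0.8 -0.3 -0.1] w0.998
```

No contact so far. Closing, with the force watched.

send_rows([
  [-1, 0, 0, 0, 0, 0, 0],
  [-1, 0, 0, 0, 0, 0, 0],
  [-1, 0, 0, 0, 0, 0, 0],
  [-1, 0, 0, 0, 0, 0, 0],
  [-1, 0, 0, 0, 0, 0, 0],
  [-1, 0, 0, 0, 0, 0, 0],
], newtons=60)

```text
time_s: 8.98
eef_pos: [535.4, -257.3, 55.5]
tool_rot: [0.005, 0.999, -0.002, 0.046]
force: [-0.1, 0.1, 0.0]
width: 0.236
```

Run:
```python
from h import *
st()
```

```text
t8.97 p [ 535.4 -257.3   55.5] x [-0.996  0.01  -0.093] y [ 0.011  1.    -0.004] z [ 0.093 -0.005 -0.996] q [ 0.    0.52  0.61  1.71 -0.41  0.95  2.33] F [-0.1  0.1  0. ] w0.236
```

send_rows([
  [-1, 0, 0, -0.1, 0, 0, 0],
  [-1, 0, 0, -0.25, 0, 0, 0],
  [-1, 0, 0, -0.35, 0, 0, 0],
  [-1, 0, 0, -0.35, 0, 0, 0],
  [-1, 0, 0, -0.35, 0, 0, 0],
  [-1, 0, 0, -0.25, 0, 0, 0],
  [-1, 0, 0, 0, 0, 0, 0],
])

```text
time_s: 9.85
eef_pos: [516.6, -254.7, 223.7]
tool_rot: [0.005, 0.999, -0.0, 0.042]
force: [0.6, -0.1, -1.8]
width: 0.23
```

Run:
```python
from h import *
st()
s=telemetry.observe();M=R.from_quat(s["tool_rot"]).as_matrix();p=np.array(s["eef_pos"])
b=np.radians(55)
# final: tool z 30deg below horizontal, yaw about slide direction 
for yaw in(0,14,30):
    y=np.radians(yaw);f=np.array([np.cos(y),np.sin(y),0])
    G=tool(np.sin(np.radians(60))*f-np.array([0,0,np.cos(np.radians(60))]),[-np.sin(y),np.cos(y),0])
    plan([500,-100,260],G,10)
```

```text
t9.85 p [ 516.6 -254.7  223.7] x [-0.996  0.011 -0.085] y [ 0.011  1.    -0.   ] z [ 0.085 -0.001 -0.996] q [-0.06  0.34  0.69  1.52 -0.27  1.29  2.22] F [ 0.6 -0.1 -1.8] w0.230
10 x [-0.003, 0.155, -0.042, -0.0, -0.061, -0.001] t=9.8
10 x [-0.017, 0.157, -0.03, -0.009, -0.061, -0.014] t=9.8
10 x [-0.033, 0.159, -0.017, -0.019, -0.06, -0.03] t=9.8
```

send_rows([
  [-1, -0.017, 0.16, -0.03, -0.009, -0.061, -0.014],
  [-1, -0.017, 0.16, -0.03, -0.009, -0.061, -0.014],
  [-1, -0.017, 0.16, -0.03, -0.009, -0.061, -0.014],
  [-1, -0.017, 0.16, -0.03, -0.009, -0.061, -0.014],
  [-1, -0.017, 0.16, -0.03, -0.009, -0.061, -0.014],
  [-1, -0.017, 0.16, -0.03, -0.009, -0.061, -0.014],
  [-1, -0.017, 0.16, -0.03, -0.009, -0.061, -0.014],
  [-1, -0.017, 0.16, -0.03, -0.009, -0.061, -0.014],
  [-1, -0.017, 0.16, -0.03, -0.009, -0.061, -0.014],
  [-1, -0.017, 0.16, -0.03, -0.009, -0.061, -0.014],
  [-1, 0, 0, 0, 0, 0, 0],
])

```text
time_s: 11.22
eef_pos: [511.1, -77.5, 268.5]
tool_rot: [-0.093, 0.886, 0.067, 0.449]
force: [-0.9, -0.3, -3.2]
width: 0.226
```

```bash
cat > seg.py <<'E'
from h import *
st()
s=camera("side");t=camera("top");w=camera("wrist")
e=telemetry.observe()["eef_pos"]
print(proj(s,e).round(),proj(t,e).round())
def crop(p,X,hw,hh):
    u=proj(p,X).round().astype(int);x0=int(np.clip(u[0]-hw,0,640-2*hw));y0=int(np.clip(u[1]-hh,0,480-2*hh))
    print("crop origin",x0,y0,"scale",400/(2*hw));return cv2.resize(p["pixels"][y0:y0+2*hh,x0:x0+2*hw],(400,300),interpolation=cv2.INTER_CUBIC)
import sys
o=np.vstack([np.hstack([crop(s,e,80,60),crop(t,e,80,60)]),np.hstack([cv2.resize(w["pixels"],(400,300)),np.zeros((300,400,3),np.uint8)])])
cv2.imwrite(f"pics/{sys.argv[1]}.png",o)
E
python3 seg.py t4
```

```text
t11.22 p [511.1 -77.5 268.5] x [-0.579 -0.105 -0.809] y [-0.226  0.973  0.036] z [ 0.784  0.203 -0.587] q [-0.15 -0.29  0.6   2.34 -1.01  0.5   3.05] F [-0.9 -0.3 -3.2] w0.226
[289. 204.] [308. 247.]
crop origin 209 144 scale 2.5
crop origin 228 187 scale 2.5
```

View pics/t4.png

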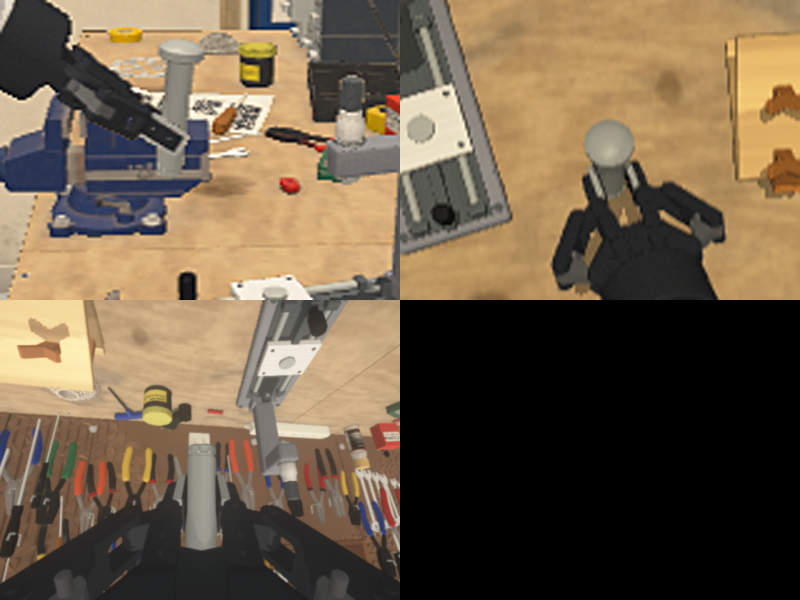

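The pin hangs firmly in the grip and leans about 6° forward (head at (180,47), foot at (172,173) in the side crop). The tilt is about 6° short and j2 and j7 are near their limits. Moving towards the anvil should relieve both.

```bash
cat >> h.py <<'E'
AT=np.array([-.869,0,-.495]);FT=np.array([29.,0,-12])
def G_up(yaw):
    y=np.radians(yaw);f=np.array([np.cos(y),np.sin(y),0]);e=np.arcsin(.495)
    return tool(np.cos(e)*f-np.sin(e)*np.array([0,0,1]),[-np.sin(y),np.cos(y),0])
def foot():
    s=telemetry.observe();M=R.from_quat(s["tool_rot"]).as_matrix();return np.array(s["eef_pos"])+M@FT,M@AT
E
python3 - <<'E'
from h import *
np.set_printoptions(precision=1,suppress=True)
s=camera("side");t=camera("top");w=camera("wrist")
f,a=foot();h=f+112*a
print("foot",f,proj(s,f),"seen 277.8,213; head",h,proj(s,h),"seen 281.4,161",proj(t,h),"seen 311.6,245",a.round(3))
print("tri head",tri([(s,(281.4,162.5)),(t,(311.6,245))]))
print("anvil wrist",atz(w,(460.8,99.2),47),"knobtop",atz(w,(508,28),80))
for n,p in(("s",s),("t",t),("w",w)):
  for o in("anvil","knob","cap_grip","table"):print(n,o,[(d["pixel"],round(d["conf"],2)) for d in search_frame(p,o)[:1]])
for yaw in(14,5):
    G=G_up(yaw);plan(np.array([594,102,105])-G@FT,G,14)
E
```

```text
foot [485.4 -85.2 253. ] [276.3 212.5] seen 277.8,213; head [498.2 -86.4 364.2] [281.6 159.1] seen 281.4,161 [310.6 242. ] seen 311.6,245 [ 0.1 -0.   1. ]
tri head [495.8 -87.6 357.4]
anvil wrist [595.3 106.8  47. ] knobtop [488.5  67.6  80. ]
s anvil [([317.0, 265.5], 0.73)]
s knob [([315.5, 266.2], 0.86)]
s cap_grip [([346.5, 184.1], 0.63)]
s table [([347.6, 183.5], 0.68)]
t anvil [([236.7, 240.5], 0.93)]
t knob [([241.9, 243.3], 0.83)]
t cap_grip [([208.4, 181.2], 0.69)]
t table [([236.2, 241.5], 0.58)]
w anvil [([473.4, 78.7], 0.77)]
w knob [([477.1, 76.6], 0.91)]
w cap_grip [([466.7, 303.0], 0.76)]
w table [([478.0, 76.3], 0.59)]
14 x [0.032, 0.11, 0.146, 0.0, -0.005, -0.002] t=12.1
14 x [0.037, 0.115, 0.139, 0.006, -0.005, 0.002] t=12.1
```

send_rows([
  [-1, 0.032, 0.11, 0.146, 0, -0.006, -0.002],
  [-1, 0.032, 0.11, 0.146, 0, -0.006, -0.002],
  [-1, 0.032, 0.11, 0.146, 0, -0.006, -0.002],
  [-1, 0.032, 0.11, 0.146, 0, -0.006, -0.002],
  [-1, 0.032, 0.11, 0.146, 0, -0.006, -0.002],
  [-1, 0.032, 0.11, 0.146, 0, -0.006, -0.002],
  [-1, 0.032, 0.11, 0.146, 0, -0.006, -0.002],
  [-1, 0.032, 0.11, 0.146, 0, -0.006, -0.002],
  [-1, 0.032, 0.11, 0.146, 0, -0.006, -0.002],
  [-1, 0.032, 0.11, 0.146, 0, -0.006, -0.002],
  [-1, 0, 0, 0, 0, -0.01, 0],
])

```text
time_s: 13.5
eef_pos: [553.3, 23.5, 246.0]
tool_rot: [-0.111, 0.88, 0.091, 0.452]
force: [1.0, 0.9, -2.6]
width: 0.229
```

Run:
```python
from h import *
st();print(foot())
for yaw in(14,8):
    G=G_up(yaw);plan(np.array([594,102,95])-G@FT,G,5)
```

```text
t13.50 p [553.3  23.5 246. ] x [-0.567 -0.112 -0.816] y [-0.277  0.959  0.061] z [ 0.776  0.261 -0.574] q [-0.75 -0.3   0.83  2.38 -1.15  0.2   3.05] F [ 1.   0.9 -2.6] w0.229
(array([527.53369484,  17.06632869, 229.19956938]), array([ 0.10827735, -0.03150735,  0.9937149 ]))
5 x [0.133, 0.119, 0.288, 0.008, -0.012, -0.004] t=13.5
5 x [0.135, 0.122, 0.284, 0.019, -0.013, 0.003] t=13.5
```

The arm has run into the q2, q6 and q7 limits in this branch. I'll fit a kinematic model from the recorded samples and pick a better configuration.

```bash
cat > kin.py <<'E'
from h import *
import itertools
D=[ # q, p, x, z
([-1.336,.311,.014,1.512,-.004,1.319,-.027],[150.276,529.089,210.004],[-.962,.273,0],[0,0,-1]),
([.02,.49,.67,1.32,-.32,1.42,2.24],[550.6,-276.1,220],[-1,.003,-.012],[.012,.009,-1]),
([-.03,.41,.65,1.58,-.34,1.17,2.26],[536.4,-245.8,160.4],[-.996,-.004,-.092],[.092,.017,-.996]),
([0,.47,.63,1.64,-.38,1.07,2.32],[540.2,-253.9,111],[-.995,-.008,-.097],[.097,.015,-.995]),
([0,.51,.62,1.67,-.40,.99,2.32],[540.5,-258.4,74.4],[-.996,.008,-.09],[.09,-.004,-.996]),
([0,.52,.61,1.71,-.42,.95,2.33],[534.7,-256.3,54.1],[-.996,.01,-.09],[.09,-.003,-.996]),
([-.06,.34,.69,1.52,-.27,1.29,2.22],[516.6,-254.7,223.7],[-.996,.011,-.085],[.085,-.001,-.996]),
([-.15,-.29,.6,2.34,-1.01,.5,3.05],[511.1,-77.5,268.5],[-.579,-.105,-.809],[.784,.203,-.587])]
s=telemetry.observe();M=R.from_quat(s["tool_rot"]).as_matrix();D.append((list(s["q"]),list(s["eef_pos"]),M[:,0],M[:,2]))
def rots(q,sg,c):
    out=[];A=R.identity()
    for i,v in enumerate(q):
        A=A*R.from_euler("zyzyzyz"[i],sg[i]*v);out.append(A)
    out[-1]=A*R.from_euler("z",c);return out
if __name__=="__main__":
    best=[]
    for sg in itertools.product([1,-1],repeat=7):
        q=D[0][0];A=rots(q,sg,0)[-1].as_matrix()
        x=A.T@np.array(D[0][2]);c=np.arctan2(x[1],x[0])
        e=0
        for d in D:
            B=rots(d[0],sg,c)[-1].as_matrix();e+=np.linalg.norm(B[:,0]-d[2])+np.linalg.norm(B[:,2]-d[3])
        best.append((e,sg,c))
    best.sort(key=lambda b:b[0])
    for e,sg,c in best[:3]:
        A=[];b=[]
        for d in D:
            r_=[x.as_matrix() for x in rots(d[0],sg,c)]
            A.append(np.column_stack([[0,0,1],r_[2][:,0],r_[2][:,2],r_[4][:,0],r_[4][:,2],r_[6][:,2],r_[5][:,0],r_[0][:,1]]));b.append(d[1])
        A=np.vstack(A);b=np.hstack(b);v,res,rk,sv=np.linalg.lstsq(A,b,rcond=1e-4)
        print(round(e,3),sg,round(c,3),"v",v.round(1),"rms",np.sqrt(np.mean((A@v-b)**2)).round(1),rk)
E
python3 kin.py
```

```text
0.098 (-1, 1, -1, 1, -1, 1, -1) 1.571 v [243.    8.1 471.8  -1.9 414.2 379.5   5.5 -16.2] rms 1.9 8
5.743 (1, 1, 1, 1, 1, 1, 1) -1.018 v [  327.1 -1693.5  2085.4   -94.6   425.3  2613.4  -332.1   297.2] rms 106.5 8
8.44 (-1, -1, -1, -1, -1, -1, -1) 1.571 v [-397.1 -726.7 -386.7  214.2 -614.3 -789.  -567.7  -12.3] rms 66.6 8
```

```bash
cat >> kin.py <<'E'
SG=(-1,1,-1,1,-1,1,-1);C=np.pi/2;V=[243,8.1,471.8,-1.9,414.2,379.5,5.5,-16.2]
LO=np.array([-2.7,-.3,-1.27,.12,-1.44,.2,-3.05]);HI=np.array([2.7,1.91,1.3,2.57,4.58,2.03,3.05])
def fk(q):
    r_=[x.as_matrix() for x in rots(q,SG,C)]
    p=np.array([0,0,V[0]])+V[1]*r_[2][:,0]+V[2]*r_[2][:,2]+V[3]*r_[4][:,0]+V[4]*r_[4][:,2]+V[5]*r_[6][:,2]+V[6]*r_[5][:,0]+V[7]*r_[0][:,1]
    return p,r_[6]
from scipy.optimize import least_squares
def ik(pos,G,q0):
    f=lambda q:np.r_[(fk(q)[0]-pos)/5,(R.from_matrix(fk(q)[1])*R.from_matrix(G).inv()).as_rotvec()*20,0.05*(q-(LO+HI)/2)/(HI-LO)]
    s=least_squares(f,q0,bounds=(LO+.02,HI-.02));q=s.x;return q,np.abs(f(q)[:6]).max(),np.min(np.minimum(q-LO,HI-q))
E
cat > srch.py <<'E'
from kin import *
rng=np.random.default_rng(0)
for yaw in range(-90,120,15):
  b=[]
  for k in range(25):
    G=G_up(yaw)
    q,e,m=ik(np.array([594,102,60])-G@FT,G,rng.uniform(LO+.05,HI-.05))
    if e<.1:b.append((m,q))
  if b:
    b.sort(key=lambda t:-t[0]);print(yaw,round(b[0][0],2),b[0][1].round(2),len(b))
  else:print(yaw,"none")
E
python3 srch.py
```

```text
-90 0.41 [-0.73  0.96  0.19  1.26  0.67  1.62 -0.78] 17
-75 0.61 [-0.76  0.84  0.13  1.51  0.85  1.42 -0.81] 20
-60 0.76 [-0.74  0.73  0.02  1.75  1.08  1.27 -0.88] 20
-45 0.6 [-0.66  0.63 -0.1   1.97  1.36  1.15 -0.97] 22
-30 0.39 [-0.52  0.56 -0.21  2.18  1.69  1.07 -1.07] 20
-15 0.23 [-0.32  0.5  -0.31  2.34  2.09  0.99 -1.17] 16
0 0.12 [-0.07  0.47 -0.37  2.45  2.58  0.91 -1.26] 17
15 0.1 [ 0.12  0.46 -0.29  2.47  3.2   0.81 -1.44] 12
30 0.17 [ 0.14  0.47 -0.03  2.4   3.9   0.83 -1.78] 12
45 0.17 [ 0.13  0.53  0.15  2.24  4.41  0.97 -2.01] 11
60 0.02 [-0.33  0.8   0.86  2.06  4.56  1.54 -2.15] 17
75 0.29 [ 0.4   0.7  -0.1   1.81 -1.15  1.15 -2.28] 16
90 0.54 [ 0.43  0.82 -0.19  1.57 -0.9   1.31 -2.37] 6
105 0.52 [ 0.4   0.94 -0.25  1.32 -0.7   1.51 -2.41] 5
```

```bash
cat > sim.py <<'E'
from kin import *
def jac(q):
    p,A=fk(q);J=np.zeros((6,7))
    for i in range(7):
        d=q.copy();d[i]+=1e-5;p2,A2=fk(d);J[:3,i]=(p2-p)/1e-5/300;J[3:,i]=(R.from_matrix(A2@A.T)).as_rotvec()/1e-5
    return J
def follow(q,wps,n=25,verbose=True):
    q=q.copy();worst=9;
    for pos,G in wps:
        p0,A0=fk(q);rv=R.from_matrix(A0.T@G).as_rotvec();ok=0
        for k in range(1,n+1):
            tp=p0+(pos-p0)*k/n;tA=A0@R.from_rotvec(rv*k/n).as_matrix()
            for _ in range(3):
                p,A=fk(q);e=np.r_[(tp-p)/300,R.from_matrix(tA@A.T).as_rotvec()]
                J=jac(q);q=np.clip(q+J.T@np.linalg.solve(J@J.T+1e-4*np.eye(6),e),LO,HI)
            worst=min(worst,np.min(np.minimum(q-LO,HI-q)))
        p,A=fk(q)
        if verbose:print(q.round(2),"margin %.2f perr %.1f rerr %.3f"%(worst,np.linalg.norm(p-pos),np.linalg.norm(R.from_matrix(G@A.T).as_rotvec())))
    return q,worst
def G_tilt(yaw,t):
    y,t=np.radians([yaw,t]);f=np.array([np.cos(y),np.sin(y),0])
    return tool(np.sin(t)*f-np.cos(t)*np.array([0,0,1]),[-np.sin(y),np.cos(y),0])
if __name__=="__main__":
    q=np.array(telemetry.observe()["q"])
    for Y in(-45,-60,-75,-90):
        print("yaw",Y)
        G=G_up(Y);tgt=np.array([594,102,95])-G@FT
        follow(q,[([500,30,300],G_tilt(0,15)),([480,100,300],G_tilt(Y/2,10)),([480,100,300],G_tilt(Y,10)),(np.array([560,150,300]),G_tilt(Y,35)),(tgt+[0,0,60],G),(tgt,G),(tgt-[0,0,50],G)])
E
python3 sim.py
```

```text
yaw -45
[ 0.01 -0.02 -0.13  1.71  0.03  1.19  1.45] margin 0.04 perr 0.0 rerr 0.000
[-0.11  0.06 -0.23  1.62  0.13  1.34  0.82] margin 0.04 perr 0.0 rerr 0.000
[-0.15  0.1  -0.23  1.57  0.19  1.41  0.38] margin 0.04 perr 0.0 rerr 0.000
[-0.43  0.23 -0.3   1.57  0.7   1.36 -0.09] margin 0.04 perr 0.0 rerr 0.000
[-0.58  0.47 -0.19  1.93  1.29  1.24 -0.76] margin 0.04 perr 0.0 rerr 0.000
[-0.59  0.57 -0.18  1.96  1.35  1.21 -0.9 ] margin 0.04 perr 0.0 rerr 0.000
[-0.61  0.67 -0.16  1.97  1.4   1.18 -1.01] margin 0.04 perr 0.0 rerr 0.000
yaw -60
[ 0.01 -0.02 -0.13  1.71  0.03  1.19  1.45] margin 0.04 perr 0.0 rerr 0.000
[-0.12  0.07 -0.24  1.6   0.15  1.36  0.67] margin 0.04 perr 0.0 rerr 0.000
[-0.18  0.13 -0.22  1.53  0.2   1.46  0.11] margin 0.04 perr 0.0 rerr 0.000
[-0.48  0.35 -0.26  1.42  0.68  1.54 -0.28] margin 0.04 perr 0.0 rerr 0.000
[-0.62  0.59 -0.13  1.71  1.11  1.42 -0.75] margin 0.04 perr 0.0 rerr 0.000
[-0.63  0.68 -0.13  1.73  1.13  1.37 -0.86] margin 0.04 perr 0.0 rerr 0.000
[-0.64  0.76 -0.12  1.74  1.16  1.33 -0.94] margin 0.04 perr 0.0 rerr 0.000
yaw -75
[ 0.01 -0.02
[... 359 characters left out ...]
rr 0.000
[-0.63  0.79 -0.08  1.49  0.96  1.55 -0.83] margin 0.04 perr 0.0 rerr 0.000
[-0.63  0.87 -0.08  1.5   0.97  1.5  -0.9 ] margin 0.04 perr 0.0 rerr 0.000
yaw -90
[ 0.01 -0.02 -0.13  1.71  0.03  1.19  1.45] margin 0.04 perr 0.0 rerr 0.000
[-0.15  0.1  -0.24  1.57  0.19  1.41  0.38] margin 0.04 perr 0.0 rerr 0.000
[-0.22  0.2  -0.18  1.45  0.2   1.56 -0.4 ] margin 0.04 perr 0.0 rerr 0.000
[-0.52  0.58 -0.15  1.06  0.58  1.87 -0.59] margin 0.04 perr 0.0 rerr 0.000
[-0.6   0.84 -0.03  1.21  0.83  1.8  -0.75] margin 0.04 perr 0.0 rerr 0.000
[-0.6   0.91 -0.03  1.24  0.82  1.73 -0.83] margin 0.04 perr 0.0 rerr 0.000
[-0.6   0.98 -0.04  1.25  0.81  1.68 -0.88] margin 0.04 perr 0.0 rerr 0.000
```

Run:
```python
from sim import *
W=[([500,30,300],G_tilt(0,15)),([490,80,300],G_tilt(-30,10)),([490,110,300],G_tilt(-60,10)),([550,160,290],G_tilt(-60,35))]
plan(*W[0],7)
for a,b,n in zip(W,W[1:],(5,5,5)):plan(*b,n,a)
```

```text
7 x [0.012, 0.026, -0.107, 0.02, 0.062, 0.018] t=13.5
5 x [0.04, 0.095, -0.009, 0.014, 0.011, 0.065] t=13.5
5 x [0.04, 0.045, -0.007, 0.012, 0.0, 0.066] t=13.5
5 x [0.032, 0.154, 0.01, -0.0, -0.056, 0.0] t=13.5
```

send_rows([
  [-1, 0.012, 0.026, -0.107, 0.02, 0.062, 0.018],
  [-1, 0.012, 0.026, -0.107, 0.02, 0.062, 0.018],
  [-1, 0.012, 0.026, -0.107, 0.02, 0.062, 0.018],
  [-1, 0.012, 0.026, -0.107, 0.02, 0.062, 0.018],
  [-1, 0.012, 0.026, -0.107, 0.02, 0.062, 0.018],
  [-1, 0.012, 0.026, -0.107, 0.02, 0.062, 0.018],
  [-1, 0.012, 0.026, -0.107, 0.02, 0.062, 0.018],
  [-1, 0.04, 0.095, -0.009, 0.014, 0.011, 0.065],
  [-1, 0.04, 0.095, -0.009, 0.014, 0.011, 0.065],
  [-1, 0.04, 0.095, -0.009, 0.014, 0.011, 0.065],
  [-1, 0.04, 0.095, -0.009, 0.014, 0.011, 0.065],
  [-1, 0.04, 0.095, -0.009, 0.014, 0.011, 0.065],
])

```text
time_s: 15.0
eef_pos: [490.6, 91.0, 302.8]
tool_rot: [0.242, 0.962, 0.01, 0.127]
force: [-0.1, -0.2, -2.8]
width: 0.231
```

Run:
```python
from sim import *
st()
W=[([490,110,300],G_tilt(-60,10)),([550,160,290],G_tilt(-60,35))]
plan(*W[0],6)
for a,b,n in zip(W,W[1:],(5,5,5)):plan(*b,n,a)
```

```text
t15.00 p [490.6  91.  302.8] x [-0.85   0.469 -0.239] y [0.464 0.882 0.081] z [ 0.249 -0.042 -0.968] q [ 0.04 -0.   -0.34  1.69  0.12  1.23  0.75] F [-0.1 -0.2 -2.8] w0.231
6 x [0.023, 0.023, 0.001, 0.021, 0.005, 0.057] t=15.0
5 x [0.032, 0.154, 0.01, -0.0, -0.056, 0.0] t=15.0
```

Tracking as simulated.

send_rows([
  [-1, 0.023, 0.023, 0.001, 0.021, 0.005, 0.057],
  [-1, 0.023, 0.023, 0.001, 0.021, 0.005, 0.057],
  [-1, 0.023, 0.023, 0.001, 0.021, 0.005, 0.057],
  [-1, 0.023, 0.023, 0.001, 0.021, 0.005, 0.057],
  [-1, 0.023, 0.023, 0.001, 0.021, 0.005, 0.057],
  [-1, 0.023, 0.023, 0.001, 0.021, 0.005, 0.057],
  [-1, 0.032, 0.154, 0.01, 0, -0.056, 0],
  [-1, 0.032, 0.154, 0.01, 0, -0.056, 0],
  [-1, 0.032, 0.154, 0.01, 0, -0.056, 0],
  [-1, 0.032, 0.154, 0.01, 0, -0.056, 0],
  [-1, 0.032, 0.154, 0.01, 0, -0.056, 0],
])

```text
time_s: 16.38
eef_pos: [554.1, 168.1, 289.0]
tool_rot: [0.489, 0.821, -0.152, 0.254]
force: [-0.3, -0.3, -2.9]
width: 0.234
```

Run:
```python
from sim import *
st();print(foot())
G=G_up(-60)
print(np.array([594,102,125])-G@FT)
plan(np.array([594,102,125])-G@FT,G,8)
```

```text
t16.38 p [554.1 168.1 289. ] x [-0.393  0.725 -0.565] y [ 0.879  0.476 -0.   ] z [ 0.269 -0.497 -0.825] q [-0.43  0.39 -0.4   1.4   0.71  1.59 -0.38] F [-0.3 -0.3 -2.9] w0.234
(array([539.44008688, 195.11438687, 282.53292426]), array([ 0.20824216, -0.38432921,  0.89950668]))
[606.39085784  80.53840467 144.25789624]
8 x [0.041, 0.004, 0.219, -0.002, -0.036, -0.001] t=16.4
```

send_rows([
  [-1, 0.041, 0.004, 0.219, 0, -0.036, 0],
  [-1, 0.041, 0.004, 0.219, 0, -0.036, 0],
  [-1, 0.041, 0.004, 0.219, 0, -0.036, 0],
  [-1, 0.041, 0.004, 0.219, 0, -0.036, 0],
  [-1, 0.041, 0.004, 0.219, 0, -0.036, 0],
  [-1, 0.041, 0.004, 0.219, 0, -0.036, 0],
  [-1, 0.041, 0.004, 0.18, 0, -0.036, 0],
  [-1, 0, 0, 0, 0, 0, 0],
])

```text
time_s: 17.38
eef_pos: [595.1, 111.3, 146.0]
tool_rot: [0.45, 0.761, -0.237, 0.402]
force: [-0.4, 0.1, -3.5]
width: 0.229
```

```bash
python3 seg.py t5
python3 - <<'E'
from sim import *
print(foot());G=G_up(-60);plan(np.array([594,102,75])-G@FT,G,3)
s=camera("side");t=camera("top");f,a=foot()
print("foot side",proj(s,f),"head",proj(s,f+112*a),"top head",proj(t,f+112*a),"anvil side",proj(s,[594,102,47]))
E
```

```text
t17.38 p [595.1 111.3 146. ] x [-0.271  0.494 -0.826] y [0.876 0.482 0.001] z [ 0.399 -0.723 -0.564] q [-0.56  0.63 -0.27  1.66  1.07  1.47 -0.79] F [-0.4  0.1 -3.5] w0.229
[320. 223.] [223. 227.]
crop origin 240 163 scale 2.5
crop origin 143 167 scale 2.5
(array([584.33448927, 135.38572776, 132.91223274]), array([ 0.03139091, -0.07420747,  0.99684194]))
3 x [0.098, -0.025, 0.191, -0.003, -0.017, -0.004] t=17.5
foot side [313.96077833 225.51156589] head [316.19319074 185.72784503] top head [206.65203868 220.27862628] anvil side [318.15539705 260.24768979]
```

View pics/t5.png

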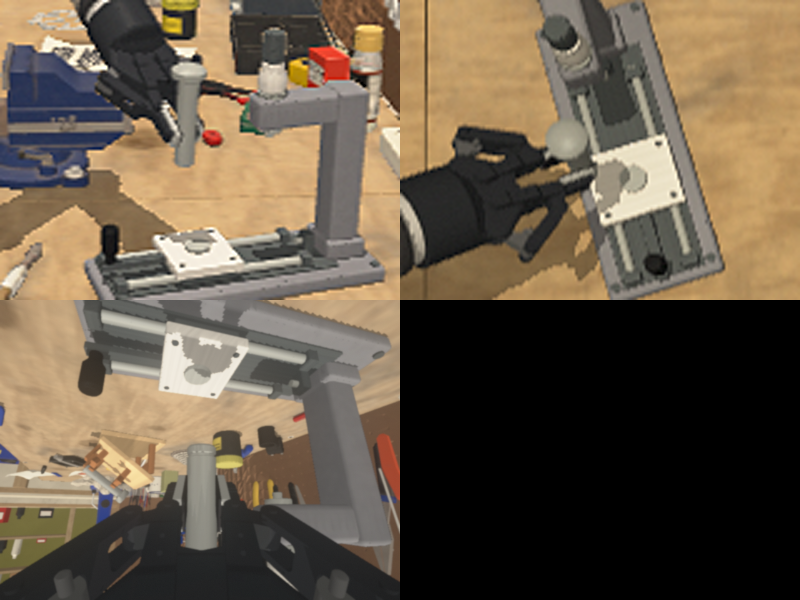

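The pin is nearly upright and clear to the left of the table. In the top crop its head is at (567,140) and the anvil at (632,178). It hangs about 5 mm lower than modelled, so I'll correct the foot offset and move over the anvil.

```bash
sed -i 's/FT=np.array.*/FT=np.array([33.3,0,-9.5])/' h.py
python3 - <<'E'
from sim import *
np.set_printoptions(precision=1,suppress=True)
s=camera("side");t=camera("top");w=camera("wrist");f,a=foot();h=f+110*a
print("foot",f,"head",h)
print("tri head",tri([(s,(315.2,190.2)),(t,(209.8,223))]),"pred px",proj(s,h),proj(t,h))
o,d=ray(s,(314.4,228.6));print("side foot at model y",o+d*(f[1]-o[1])/d[1])
print("anvil from wrist",atz(w,(316.8,115.2),47))
print("foot in wrist",proj(w,f),"seen (320,~232)")
G=G_up(-60);plan(np.array([594.5,103,75])-G@FT,G,4)
E
```

```text
foot [584.1 135.  128.3] head [587.5 127.  237.9]
tri head [584.9 123.  234.6] pred px [316.  188.5] [207.5 221.4]
side foot at model y [585.8 135.  124.8]
anvil from wrist [594.4 110.6  47. ]
foot in wrist [322.6 222.1] seen (320,~232)
4 x [0.066, -0.015, 0.135, -0.002, -0.013, -0.003] t=17.8
```

send_rows([
  [-1, 0.066, -0.01, 0.135, 0, -0.013, -0.003],
  [-1, 0.066, -0.01, 0.135, 0, -0.013, -0.003],
  [-1, 0.066, -0.01, 0.12, 0, -0.013, -0.003],
  [-1, 0.066, -0.01, 0.11, 0, -0.013, -0.003],
  [-1, 0, 0, 0, 0, 0, 0],
])

```text
time_s: 18.4
eef_pos: [607.1, 82.7, 96.6]
tool_rot: [0.432, 0.746, -0.259, 0.434]
force: [0.5, 1.0, -1.9]
width: 0.235
```

```bash
cat > seg2.py <<'E'
from h import *
import sys
st();f,a=foot();print("foot",f,a)
s=camera("side");t=camera("top");w=camera("wrist")
def cr(p,x,y,w_,h_):return cv2.resize(p["pixels"][y:y+h_,x:x+w_],(400,300),interpolation=cv2.INTER_CUBIC)
o=np.vstack([np.hstack([cr(s,260,190,100,75),cr(t,195,190,80,60)]),np.hstack([cr(w,200,90,240,180),cr(s,260,150,160,120)])])
cv2.imwrite(f"pics/{sys.argv[1]}.png",o)
print("side foot",proj(s,f),"head",proj(s,f+112*a),"top head",proj(t,f+112*a),"wrist foot",proj(w,f),"wrist anvil@594.5,103",proj(w,[594.5,103,47]))
G=None
E
python3 seg2.py t6
```

```text
t18.40 p [607.1  82.7  96.6] x [-0.249  0.42  -0.873] y [ 0.871  0.492 -0.011] z [ 0.424 -0.763 -0.488] q [-0.58  0.74 -0.22  1.71  1.17  1.43 -0.9 ] F [ 0.5  1.  -1.9] w0.235
foot [594.78641849 103.90613448  72.16150967] [0.00592753 0.01250078 0.9999973 ]
side foot [318.55126734 251.39108982] head [319.55830847 211.31746387] top head [223.13205841 223.61188277] wrist foot [320.17413534 219.0818247 ] wrist anvil@594.5,103 [319.16243516 171.06798865]
```

View pics/t6.png

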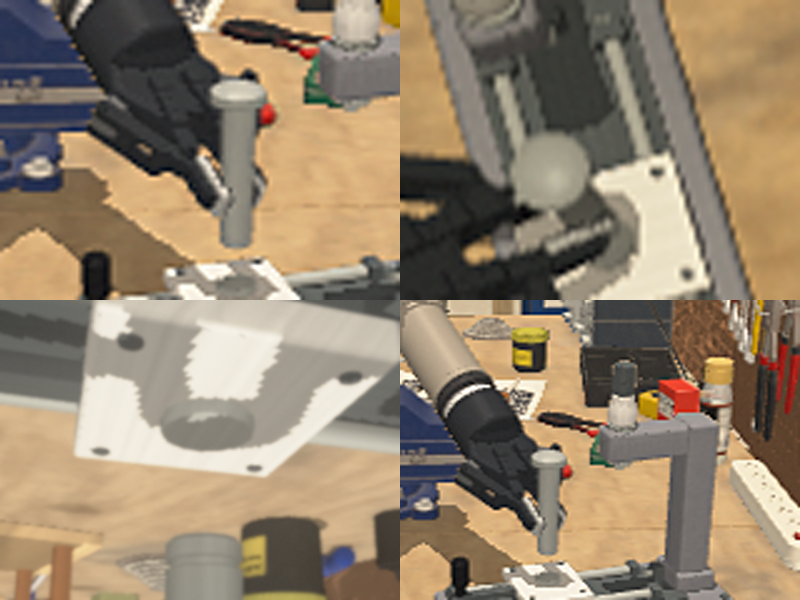

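Side view: foot at (319.3,250.8) and anvil at (319.3,261.3), so they line up in x. The top view puts the head at (225.2,224), which suggests the pin sits a few mm low in y. I'll compute that.

Run:
```python
from h import *
np.set_printoptions(precision=1,suppress=True)
s=camera("side");t=camera("top");w=camera("wrist");f,a=foot()
print(atz(t,(225.2,224),180),tri([(t,(225.2,224)),(s,(320,212.3))]),"anvil top",atz(t,(236,238.4),47))
for n,o in(("top",t),("side",s),("wrist",w)):print(n,[(d["pixel"],round(d["conf"],2)) for d in search_frame(o,"anvil")[:1]],[(d["pixel"],round(d["conf"],2)) for d in search_frame(o,"pin_center")[:1]])
# automatic: white table plate in top picture before occlusion (pics/top0) -> centre of the minimum-area rectangle
i=cv2.imread("pics/top0.png");m=(i.min(2)>195).astype(np.uint8);m[:, :200]=0;m[:,280:]=0;m[:205]=0;m[280:]=0
c=max(cv2.findContours(m,0,2)[0],key=cv2.contourArea);r_=cv2.minAreaRect(c);print("plate",r_,"->",atz(t,r_[0],42))
b=cv2.boxPoints(r_);print(np.array([atz(t,x,42)[:2] for x in b]))
```

```text
[595.4 101.6 180. ] [595.4 101.1 182.8] anvil top [593.5 102.2  47. ]
top [([241.8, 241.4], 0.77)] [([227.8, 223.5], 0.48)]
side [([315.7, 263.9], 0.76)] [([320.3, 223.4], 0.93)]
wrist [([286.2, 132.9], 0.65)] [([323.8, 316.0], 0.77)]
plate ((252.89999389648438, 240.20001220703125), (12.332883834838867, 2.213594436645508), 71.56504821777344) -> [586.8  60.6  42. ]
[[601.7  67.5]
 [603.1  62.2]
 [572.   53.7]
 [570.6  59.1]]
```

Run:
```python
from h import *
G=G_up(-60.5);plan(np.array([593.8,106.7,54])-G@FT,G,3)
print((G.T@[0,0,-1]).round(3))
```

```text
3 x [0.064, -0.004, 0.028, -0.001, 0.001, 0.001] t=19.0
[0.869 0.    0.495]
```

send_rows([
  [-1, 0.064, -0.004, 0.028, -0.001, 0.001, 0.001],
  [-1, 0.064, -0.004, 0.028, -0.001, 0.001, 0.001],
  [-1, 0.064, -0.004, 0.028, -0.001, 0.001, 0.001],
  [-1, 0, 0, 0, 0, 0, 0],
])

```text
time_s: 19.5
eef_pos: [605.5, 85.3, 76.0]
tool_rot: [0.435, 0.747, -0.253, 0.435]
force: [0.7, 1.0, -2.6]
width: 0.231
```

Run:
```python
from h import *
st();print(foot())
G=G_up(-60.5);plan(np.array([593.8,106.7,52])-G@FT,G,1)
```

```text
t19.50 p [605.5  85.3  76. ] x [-0.244  0.429 -0.87 ] y [ 0.869  0.494 -0.   ] z [ 0.429 -0.756 -0.494] q [-0.58  0.76 -0.22  1.73  1.18  1.41 -0.95] F [ 0.7  1.  -2.6] w0.231
(array([593.26591937, 106.73359723,  51.77631846]), array([-4.20927337e-04,  1.14414303e-03,  1.00009225e+00]))
1 x [-0.003, 0.004, 0.002, 0.001, 0.001, 0.001] t=19.5
```

send_rows([
  [-1, 0.017, 0.003, 0.01, 0, 0, 0],
  [-1, 0, 0, 0, 0, 0, 0],
])

```text
time_s: 19.75
eef_pos: [605.9, 85.4, 74.0]
tool_rot: [0.435, 0.747, -0.253, 0.435]
force: [-1.1, -0.1, -2.1]
width: 0.238
```

send_rows([
  [-1, 0.017, 0, 0.01, 0, 0, 0],
  [-1, 0, 0, 0, 0, 0, 0],
])

```text
time_s: 20.0
eef_pos: [606.1, 85.4, 72.2]
tool_rot: [0.435, 0.747, -0.253, 0.435]
force: [0.8, 0.5, -3.3]
width: 0.233
```

send_rows([
  [-1, 0.012, 0, 0.007, 0, 0, 0],
  [-1, 0, 0, 0, 0, 0, 0],
])

```text
time_s: 20.25
eef_pos: [606.2, 85.4, 70.8]
tool_rot: [0.435, 0.747, -0.253, 0.435]
force: [0.7, 0.6, -2.7]
width: 0.232
```

send_rows([
  [-1, 0.01, 0, 0.006, 0, 0, 0],
  [-1, 0, 0, 0, 0, 0, 0],
])

```text
time_s: 20.5
eef_pos: [606.3, 85.4, 69.7]
tool_rot: [0.435, 0.747, -0.253, 0.435]
force: [-0.6, -0.7, -2.1]
width: 0.233
```

send_rows([
  [-1, 0.01, 0, 0.006, 0, 0, 0],
  [-1, 0, 0, 0, 0, 0, 0],
])

```text
time_s: 20.75
eef_pos: [606.3, 85.4, 68.4]
tool_rot: [0.435, 0.747, -0.253, 0.435]
force: [-0.1, 0.1, -2.0]
width: 0.231
```

send_rows([
  [-1, 0.01, 0, 0.006, 0, 0, 0],
  [-1, 0, 0, 0, 0, 0, 0],
])

```text
time_s: 21.0
eef_pos: [606.3, 85.4, 67.2]
tool_rot: [0.435, 0.747, -0.253, 0.435]
force: [-0.5, 0.1, -2.3]
width: 0.23
```

send_rows([
  [-1, 0.01, 0, 0.006, 0, 0, 0],
  [-1, 0, 0, 0, 0, 0, 0],
])

```text
time_s: 21.25
eef_pos: [606.5, 85.4, 66.4]
tool_rot: [0.435, 0.747, -0.253, 0.435]
force: [0.2, -1.4, -2.1]
width: 0.232
```

Run:
```python
from h import *
for k in range(4):
    s=camera("side");print(np.round(telemetry.observe()["force"],1))
w=camera("wrist");t=camera("top")
cr=lambda p,x,y,w_,h_:cv2.resize(p["pixels"][y:y+h_,x:x+w_],(400,300),interpolation=cv2.INTER_CUBIC)
o=np.vstack([np.hstack([cr(s,285,205,80,60),cr(t,195,190,80,60)]),np.hstack([cr(w,220,120,200,150),cr(s,260,150,160,120)])])
cv2.imwrite("pics/t7.png",o);f,a=foot();print(f,proj(s,f),proj(s,f+112*a),proj(t,f+112*a),proj(w,f))
```

```text
[ 0.9 -0.4 -2.3]
[ 0.7 -0.7 -1.2]
[ 0.5 -0.2 -1.5]
[-0.4  0.4 -2.9]
[594.32062106 106.82756805  42.05536657] [318.06749564 261.09822572] [318.73582155 222.11680612] [225.23386081 227.66908042] [323.02176831 222.26112956]
```

View pics/t7.png

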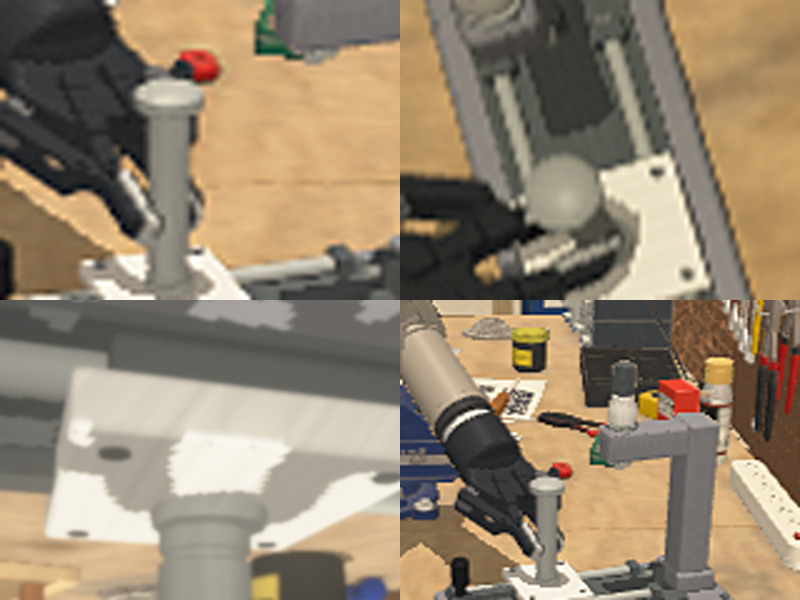

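The wrist crop shows the foot (158–252) over the anvil disc (152–268), about 1 mm off in lateral position and just about to touch. I'll nudge it sideways and keep lowering.

send_rows([
  [-1, 0.008, 0.013, 0.004, 0, 0, 0],
  [-1, 0, 0, 0, 0, 0, 0],
])

```text
time_s: 21.8
eef_pos: [607.7, 85.7, 66.4]
tool_rot: [0.435, 0.746, -0.253, 0.436]
force: [0.6, -0.0, -2.0]
width: 0.233
```

send_rows([
  [-1, 0.01, 0, 0.006, 0, 0, 0],
  [-1, 0, 0, 0, 0, 0, 0],
])

```text
time_s: 22.05
eef_pos: [608.1, 85.7, 66.4]
tool_rot: [0.435, 0.745, -0.253, 0.437]
force: [-1.3, 0.4, -0.9]
width: 0.234
```

send_rows([
  [-1, 0.01, 0, 0.006, 0, 0, 0],
  [-1, 0, 0, 0, 0, 0, 0],
])

```text
time_s: 22.3
eef_pos: [608.5, 85.8, 66.4]
tool_rot: [0.435, 0.745, -0.253, 0.438]
force: [-1.6, 0.2, 1.8]
width: 0.233
```

Contact: z holds at 66.4 and the force is rising. I'll open part way.

send_rows([
  [-0.45, 0, 0, 0, 0, 0, 0],
  [-0.3, 0, 0, 0, 0, 0, 0],
  [-0.15, 0, 0, 0, 0, 0, 0],
  [0.1, 0, 0, 0, 0, 0, 0],
  [0.4, 0, 0, 0, 0, 0, 0],
  [0.4, 0, 0, 0, 0, 0, 0],
])

```text
time_s: 23.05
eef_pos: [608.9, 85.2, 65.2]
tool_rot: [0.435, 0.745, -0.253, 0.437]
force: [0.3, 0.7, 0.0]
width: 0.701
```

Run:
```python
from h import *
st();s=camera("side");t=camera("top");w=camera("wrist")
for n,o in(("top",t),("side",s),("wrist",w)):print(n,[(d["pixel"],round(d["conf"],2)) for d in search_frame(o,"pin_center")[:1]])
# pin edges in the side view: vertical gradient scan
g=cv2.cvtColor(s["pixels"],cv2.COLOR_BGR2GRAY).astype(int)
print(foot())
for p,x,y,w_,h_,n in((s,285,205,80,60,"a"),):cv2.imwrite("pics/a8.png",cv2.resize(p["pixels"][y:y+h_,x:x+w_],(800,600),interpolation=cv2.INTER_CUBIC))
for r_ in range(218,262,4):print(r_,g[r_,308:332].tolist())
```

```text
t23.05 p [608.9  85.2  65.2] x [-0.239  0.427 -0.872] y [0.87  0.493 0.003] z [ 0.432 -0.758 -0.489] q [-0.58  0.79 -0.22  1.72  1.19  1.4  -0.97] F [0.3 0.7 0. ] w0.701
top [([229.4, 229.0], 0.52)]
side [([320.8, 237.8], 0.93)]
wrist [([320.7, 318.7], 0.68)]
(array([596.81561675, 106.7066492 ,  40.84585732]), array([-0.0061879 ,  0.00378562,  1.00006669]))
218 [61, 59, 60, 56, 58, 52, 58, 99, 118, 116, 113, 95, 84, 45, 55, 53, 65, 91, 111, 92, 94, 149, 176, 174]
222 [37, 37, 46, 55, 55, 112, 199, 194, 196, 196, 197, 200, 198, 200, 199, 198, 197, 173, 94, 128, 181, 176, 177, 180]
226 [60, 58, 55, 48, 54, 91, 128, 130, 131, 131, 137, 136, 136, 135, 134, 134, 133, 125, 91, 44, 71, 146, 196, 189]
230 [37, 36, 35, 35, 34, 39, 38, 65, 125, 133, 139, 141, 140, 138, 136, 120, 58, 54, 45, 33, 25, 97, 201, 188]
234 [181, 180, 182, 175, 130, 48, 16, 62, 124, 132, 140, 140, 140, 137, 132, 132, 148, 117, 25, 94, 205, 194, 189, 187]
238 [171, 172, 171, 172, 171, 173, 173, 148, 116, 132, 141, 142, 139, 135, 134, 114, 5, 69, 181, 225, 121, 136, 198, 189]
242 [180, 164, 164, 163, 161, 163, 157, 112, 119, 134, 142, 142, 141, 137, 136, 115, 20, 30, 26, 23, 101, 212, 206, 80]
246 [111, 128, 189, 185, 184, 188, 184, 134, 119, 136, 142, 142, 138, 132, 127, 156, 198, 98, 21, 25, 29, 74, 148, 185]
250 [159, 171, 124, 165, 198, 195, 192, 139, 122, 138, 142, 141, 139, 132, 126, 148, 200, 196, 194, 192, 190, 188, 187, 187]
254 [145, 146, 197, 189, 185, 188, 185, 137, 123, 139, 144, 142, 138, 130, 122, 143, 198, 142, 161, 172, 190, 188, 184, 180]
258 [241, 239, 238, 238, 240, 244, 241, 129, 120, 140, 145, 142, 136, 129, 143, 224, 254, 252, 239, 135, 138, 146, 160, 163]
```

The pin stands upright: its edges stay at columns 315–323 over the whole height. I'll open fully and back off along the tool axis.

send_rows([
  [1, 0, 0, -0.02, 0, 0, 0],
  [1, 0, 0, -0.05, 0, 0, 0],
  [1, 0, 0, -0.2, 0, 0, 0],
  [1, 0, 0, -0.3, 0, 0, 0],
  [1, 0, 0, -0.3, 0, 0, 0],
  [1, 0, 0, -0.3, 0, 0, 0],
  [1, 0, 0, -0.3, 0, 0, 0],
])

```text
time_s: 24.22
eef_pos: [541.0, 202.9, 141.1]
tool_rot: [0.435, 0.746, -0.253, 0.437]
force: [0.6, 0.5, -0.5]
width: 0.997
```

Run:
```python
from sim import *
np.set_printoptions(precision=1,suppress=True)
st();s=camera("side");t=camera("top");w=camera("wrist")
cr=lambda p,x,y,w_,h_:cv2.resize(p["pixels"][y:y+h_,x:x+w_],(400,300),interpolation=cv2.INTER_CUBIC)
o=np.vstack([np.hstack([cr(s,260,150,160,120),cr(t,160,140,160,120)]),np.hstack([cr(w,0,0,640,480),cr(s,270,210,100,75)])])
cv2.imwrite("pics/t8.png",o)
print("wrist cam",np.array(w["world_from_camera"]).round(2).tolist())
for n,p in(("s",s),("t",t)):
  for ob in("pin_center","knob","cap_grip","anvil"):print(n,ob,[(d["pixel"],round(d["conf"],2)) for d in search_frame(p,ob)[:2]])
```

```text
t24.23 p [541.  202.9 141.1] x [-0.2  0.4 -0.9] y [0.9 0.5 0. ] z [ 0.4 -0.8 -0.5] q [-0.8  0.7 -0.3  1.6  1.   1.6 -0.9] F [ 0.6  0.5 -0.5] w0.997
wrist cam [[0.87, 0.11, 0.49, 450.45], [0.5, -0.2, -0.84, 362.33], [0.01, 0.97, -0.23, 159.9], [0.0, 0.0, 0.0, 1.0]]
s pin_center []
s knob [([316.4, 265.1], 0.66)]
s cap_grip [([320.2, 240.6], 0.53), ([345.3, 182.3], 0.51)]
s anvil [([322.9, 238.6], 0.62), ([313.5, 265.3], 0.57)]
t pin_center [([230.0, 225.6], 0.82)]
t knob [([243.4, 243.5], 0.83)]
t cap_grip [([206.9, 181.2], 0.49)]
t anvil [([241.2, 239.8], 0.98)]
```

View pics/t8.png

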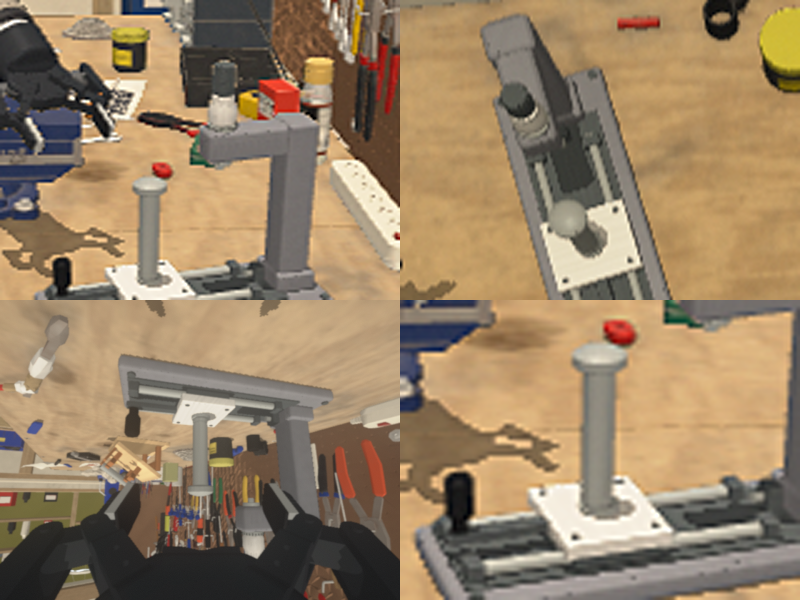

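The pin stands alone on the anvil, vertical, with its head at top pixel (228.8,227.2) and side pixel (320,222.5). Next I'll check the centring and plan the knob push.

```bash
cat > ctr.py <<'E'
from sim import *
np.set_printoptions(precision=1,suppress=True)
s=camera("side");t=camera("top");w=camera("wrist")
print("head",tri([(t,(228.8,227.2)),(s,(320,223))]),atz(t,(228.8,227.2),157))
# wrist: pin shaft edges & anvil edges by rows
p=w["pixels"]
cv2.imwrite("pics/wraw.png",p)
b=np.array([593.8,104,47]);print("wrist pred anvil",proj(w,b),"pin foot seen approx (325,182)?")
g=cv2.cvtColor(p,cv2.COLOR_BGR2GRAY).astype(int)
for r_ in range(170,206,3):print(r_,g[r_,296:350:1].tolist())
E
python3 ctr.py
```

```text
head [595.5  98.8 154.5] [593.7  98.2 157. ]
wrist pred anvil [319.7 188. ] pin foot seen approx (325,182)?
170 [230, 231, 230, 229, 230, 230, 230, 230, 231, 231, 231, 229, 227, 227, 227, 229, 230, 231, 230, 228, 228, 227, 227, 228, 230, 230, 230, 231, 231, 231, 230, 230, 229, 229, 229, 228, 228, 228, 229, 230, 231, 232, 230, 229, 228, 228, 229, 229, 230, 230, 229, 229, 229, 229]
173 [230, 229, 229, 229, 230, 230, 231, 230, 230, 229, 228, 227, 227, 227, 229, 230, 230, 229, 227, 227, 227, 228, 229, 230, 231, 231, 231, 230, 230, 230, 229, 229, 228, 228, 227, 228, 229, 230, 231, 230, 229, 228, 227, 228, 228, 229, 229, 228, 228, 229, 229, 229, 230, 230]
176 [229, 228, 229, 230, 231, 231, 230, 230, 229, 227, 227, 228, 229, 230, 230, 229, 228, 227, 227, 228, 229, 229, 229, 229, 229, 229, 227, 226, 226, 225, 223, 218, 216, 218, 218, 217, 215, 217, 219, 217, 213, 215, 221, 225, 226, 226, 227, 228, 229, 229, 229, 229, 230, 229]
179 [229, 230, 230, 230, 230, 230, 229, 228, 227, 228, 229, 229, 230, 229, 227, 225, 221, 211, 195, 181, 177, 172, 164, 157, 157, 156, 155, 154, 154, 153, 151, 151, 15
[... 1607 characters left out ...]
 144, 144, 144, 146, 148, 149, 150, 149, 148, 148, 146, 142, 138, 135, 145, 175, 209, 222, 216, 194, 174, 172, 178, 190, 210, 223, 229, 231, 229, 223]
200 [181, 181, 181, 181, 180, 180, 180, 179, 179, 178, 176, 176, 174, 173, 169, 155, 137, 129, 131, 135, 139, 142, 143, 144, 143, 143, 144, 146, 147, 149, 149, 149, 148, 148, 146, 142, 138, 135, 135, 152, 183, 203, 207, 202, 196, 195, 197, 204, 212, 218, 217, 203, 184, 171]
203 [181, 182, 182, 182, 180, 178, 179, 179, 177, 177, 177, 176, 174, 172, 165, 152, 136, 128, 131, 135, 139, 141, 142, 143, 143, 143, 144, 146, 148, 150, 150, 149, 148, 148, 146, 142, 138, 134, 133, 138, 155, 166, 171, 171, 172, 171, 170, 170, 168, 167, 166, 165, 164, 163]
```

The first check suggests the pin is 4–5 mm off centre along −y. I'll verify that with sub-pixel centroids before acting.

Run:
```python
from h import *
np.set_printoptions(precision=2,suppress=True)
t=camera("top");s=camera("side")
def cen(img,c,rad,lo,hi):
    g=cv2.cvtColor(img,cv2.COLOR_BGR2GRAY);m=((g>=lo)&(g<=hi)).astype(np.uint8)
    n,l,st_,ce=cv2.connectedComponentsWithStats(m,connectivity=4);k=l[c[1],c[0]];return g,ce[k],st_[k]
i=cv2.imread("pics/top0.png")
g,ce,sx=cen(i,(236,238),10,120,214);print("anvil0",ce,sx);print(g[230:248,226:247])
ca=ce
j=t["pixels"];g2=cv2.cvtColor(j,cv2.COLOR_BGR2GRAY);print(g2[217:239,218:242])
```

```text
anvil0 [235.68 238.07] [230 232  12  13 119]
[[216 216 217 217 216 217 215 214 214 212 215 215 217 217 217 218 219 220
  221 220 220]
 [217 215 216 215 213 214 214 215 216 218 220 220 219 219 219 218 218 220
  219 218 219]
 [216 215 213 213 215 216 218 218 220 209 186 211 222 221 219 218 217 217
  217 216 216]
 [216 215 217 218 218 218 220 205 191 178 159 180 187 214 219 217 215 216
  216 215 216]
 [218 217 218 219 218 219 197 175 162 164 164 164 158 183 199 218 215 215
  217 218 220]
 [218 217 218 217 218 203 168 162 164 165 166 166 166 163 174 199 221 219
  219 218 219]
 [217 216 217 216 207 172 163 166 168 167 168 168 168 166 167 145 224 219
  217 216 216]
 [216 216 216 217 199 163 165 168 166 168 166 168 166 168 169 120 224 217
  216 216 218]
 [217 216 216 216 198 163 166 166 166 167 166 168 169 167 168 122 223 219
  217 218 220]
 [215 215 216 217 215 162 166 168 168 167 167 168 166 167 169 102 226 220
  220 220 221]
 [216 219 218 219 220 154 167 168 166 166 167 167 168 169 152 153 225 222
  221 220 220]
 [217 218 216 215 217 158 156 165 165 166 167 168 170 152 113 213 222 220
  
[... 2070 characters left out ...]
98 105 169 144 148 153 156 157 160 157 155 121 137 117  80  69  70
   86 120 127 132 143 139]
 [227 191 190 212 154 132 150 153 155 155 152 154 106 100  79  71  73  71
   68  78 109 111 146 141]
 [225 222 223 225 207 165 132 113 126 127 121 113  95  71  73  74  74  73
   71  68 100 109 136 144]
 [229 223 223 224 225 213 194 187 160 163  73  69  75  75  75  76  76  74
   75  69  78 109 117 136]
 [232 224 222 223 223 224 225 226 214 217 155  67  74  76  78  77  75  75
   74  73  70  97 111 117]
 [232 223 222 222 221 221 222 222 223 226 219  86  71  76  77  76  75  76
   75  73  71  87 110 110]
 [193 226 223 221 222 221 221 222 220 222 226 193  92  75  76  77  77  75
   76  74  79  89 109 117]]
```

Run:
```python
from h import *
np.set_printoptions(precision=1,suppress=True)
t=camera("top");w=camera("wrist")
print("head",atz(t,(226.4,226.8),152),atz(t,(226.4,226.8),157),"anvil",atz(t,(235.6,237.9),47))
print("knob from top0", atz(t,(245.5,272.5),80))
g=cv2.cvtColor(t["pixels"],cv2.COLOR_BGR2GRAY);print(g[262:284,234:258])
print(g[172:192,196:218])
```

```text
head [596.5 104.6 152. ] [595.1 103.7 157. ] anvil [594.9 103.1  47. ]
knob from top0 [499.5  76.7  80. ]
[[ 85  85  86  87  90  87  87  93  85  88  88  87  42  91  89  89  87  84
   85  84  90 164 177 145]
 [ 81  84  85  88  86  88  85  86  85  88  88  87  44  90  87  87  87  84
   86  85  80 153 176 153]
 [ 74  86  85  90  87  90  86  70  87  88  88  87  60  89  88  86  88  87
   84  84  82 137 169 163]
 [ 78  86  86  88  87  91  84  79  86  87  88  87  76  65  89  86  88  87
   85  85  84 108 165 172]
 [105  85  85  86  88  90  88  89  81  89  91  91  89  39  90  87  90  88
   84  86  86  82 159 178]
 [123  77  85  84  89  88  91  89  56  63  64  65  80  46  92  89  88  88
   85  83  85  77 158 175]
 [136  68  87  85  88  88  93  69  25  29  30  30  48  52  70  91  87  90
   88  84  85  73 122 128]
 [148  90  88  86  87  90  82  36  27  29  30  30  26  36  40  73  92  89
   87  85  87  77  81  84]
 [156 116  83  86  86  91  61  24  30  30  31  31  31  13  22  43  73  90
   88  87  86  89  87  86]
 [165 130  66  88  87  93  47  31  31  31  31  33  36  19   8  24  58  71
   91  88  
[... 2389 characters left out ...]
6  47  42  41  40  38  34 109
  194 105 115 110]
 [155 156 112 120 134 132 136  80  32  36  39  42  39  42  37  33  69 217
  130 104 119 112]
 [155 159 140 116 131 130 133 119 102  68  33  34  35  33  33 111 200 195
   96 118 122 114]
 [156 159 160 117 128 131 132 130 127 146 153  95 111 112 197 148 174 117
  117 125 124 114]
 [157 157 159 119 121 129 130 130 124 148 152 134 149 140 180 134  98 121
  128 122 121 109]
 [154 156 157 125 114 130 130 130 128 116 122 136 142 123 120 130 125 132
  128 123 114 103]
 [153 153 157 145 113 129 130 131 130  98 128 129 132 123 135 134 134 131
  125 117 108 100]
 [155 153 152 154 124 126 131 130 133  86 110 124 128 131 132 129 129 125
  118 109 102 152]]
```

Sub-pixel centroids put the head at (595–596.5, 104) and the anvil at (594.9, 103.1), so the pin is centred to about 1.5 mm. Next comes the knob. I'll grip it lightly with a slightly tilted tool.

```bash
cat > kn.py <<'E'
from sim import *
np.set_printoptions(precision=1,suppress=True)
t=camera("top")
k=atz(t,(243.6,271.6),80);c=atz(t,(204.8,178.2),274);a=np.array([594.9,103.1,47])
print("knob",k,"cap",c)
for u,v in((k,a),(a,c),(k,c)):d=(v-u)[:2];print(np.hypot(*d),np.degrees(np.arctan2(d[1],d[0])))
st();q=np.array(telemetry.observe()["q"])
W=[([490,190,240],G_tilt(-30,30)),([475,90,200],G_tilt(14,10)),([k[0],k[1],120],G_tilt(14,10)),([k[0],k[1],50],G_tilt(14,10)),([k[0]+83,k[1]+21,50],G_tilt(14,10)),([k[0]+83,k[1]+21,150],G_tilt(14,10)),([k[0]+30,k[1],350],G_tilt(14,3)),([c[0],c[1],330],G_tilt(14,0)),([c[0],c[1],240],G_tilt(14,0)),([c[0],c[1],240],G_tilt(-70,0)),([c[0],c[1],240],G_tilt(100,0))]
follow(q,W)
plan(*W[0],5)
plan(*W[1],6,W[0])
E
python3 kn.py
```

```text
knob [502.   81.1  80. ] cap [669.4 121.6 274. ]
95.45944163755907 13.295374144575428
76.81232586290699 13.963518657576097
172.2688734908213 13.59328520123412
t25.18 p [542.3 200.5 140.1] x [-0.2  0.4 -0.9] y [0.9 0.5 0. ] z [ 0.4 -0.8 -0.5] q [-0.8  0.7 -0.3  1.6  1.   1.6 -0.9] F [0.1 0.7 0.1] w1.003
[-0.3  0.1 -0.5  1.8  0.6  1.1  0. ] margin 0.41 perr 0.0 rerr 0.000
[ 0.   0.1 -0.3  1.9  0.   1.1  1.6] margin 0.31 perr 0.0 rerr 0.000
[ 0.   0.2 -0.3  1.9  0.1  0.9  1.6] margin 0.31 perr 0.0 rerr 0.000
[ 0.   0.3 -0.2  2.   0.1  0.7  1.5] margin 0.31 perr 0.0 rerr 0.000
[-0.   0.4 -0.2  1.8  0.1  0.8  1.5] margin 0.31 perr 0.0 rerr 0.000
[-0.   0.3 -0.2  1.7  0.1  1.   1.5] margin 0.31 perr 0.0 rerr 0.000
[ 0.   0.2 -0.2  1.3  0.1  1.6  1.6] margin 0.31 perr 0.0 rerr 0.000
[-0.1  0.6 -0.2  0.7  0.1  1.8  1.6] margin 0.24 perr 0.0 rerr 0.000
[-0.1  0.6 -0.2  1.   0.1  1.6  1.5] margin 0.24 perr 0.0 rerr 0.000
[-0.2  0.6  0.1  1.  -0.   1.5  0.2] margin 0.24 perr 0.0 rerr 0.000
[ 0.1  0.7 -0.5  1.   0.3  1.6  3. ] margin 0.10 perr 0.0 rerr 0.000
5 x [-0.113, -0.102, -0.174, -0.049, 0.067, -0.048] t=25.2
6 x [0.017, -0.169, 0.069, -0.028, 0.035, -0.077] t=25.2
```

send_rows([
  [1, -0.113, -0.102, -0.174, -0.049, 0.067, -0.048],
  [1, -0.113, -0.102, -0.174, -0.049, 0.067, -0.048],
  [1, -0.113, -0.102, -0.174, -0.049, 0.067, -0.048],
  [1, -0.113, -0.102, -0.174, -0.049, 0.067, -0.048],
  [1, -0.113, -0.102, -0.174, -0.049, 0.067, -0.048],
  [1, 0.017, -0.169, 0.069, -0.028, 0.035, -0.077],
  [1, 0.017, -0.169, 0.069, -0.028, 0.035, -0.077],
  [1, 0.017, -0.169, 0.069, -0.028, 0.035, -0.077],
  [1, 0.017, -0.169, 0.069, -0.028, 0.035, -0.077],
  [1, 0.017, -0.169, 0.069, -0.028, 0.035, -0.077],
  [1, 0, 0, 0, 0, 0, 0],
])

```text
time_s: 26.55
eef_pos: [471.9, 104.3, 206.3]
tool_rot: [-0.066, 0.991, -0.003, 0.112]
force: [-0.1, 1.0, -0.5]
width: 0.999
```

Run:
```python
from sim import *
st();G=G_tilt(13.6,10);W=[([496,80,150],G),([502,81,52],G)]
plan(*W[0],4);plan(*W[1],4,W[0])
```

```text
t26.55 p [471.9 104.3 206.3] x [-0.966 -0.133 -0.222] y [-0.131  0.991 -0.021] z [ 0.223  0.009 -0.975] q [ 0.03  0.02 -0.33  1.89  0.08  1.01  1.37] F [-0.1  1.  -0.5] w0.999
4 x [-0.019, -0.068, 0.149, -0.007, 0.008, -0.016] t=26.6
4 x [0.028, -0.001, 0.244, 0.0, 0.0, -0.0] t=26.6
```

send_rows([
  [1, -0.019, -0.068, 0.149, -0.007, 0.008, -0.016],
  [1, -0.019, -0.068, 0.149, -0.007, 0.008, -0.016],
  [1, -0.019, -0.068, 0.149, -0.007, 0.008, -0.016],
  [1, -0.019, -0.06, 0.13, -0.007, 0.008, -0.016],
  [1, 0, 0, 0, 0, 0, 0],
])

```text
time_s: 27.18
eef_pos: [493.7, 87.3, 151.5]
tool_rot: [-0.121, 0.989, 0.012, 0.086]
force: [-0.4, 0.1, 0.3]
width: 1.002
```

Run:
```python
from sim import *
st();G=G_tilt(13.6,10)
plan([503,81,100],G,3);plan([503,81,50],G,3,([503,81,100],G))
w=camera("wrist");print("knob in wrist pred",proj(w,[502,81,80]),[(d["pixel"],d["conf"]) for d in search_frame(w,"knob")[:2]])
p=w["pixels"];g=cv2.cvtColor(p,cv2.COLOR_BGR2GRAY);u=proj(w,[502,81,80]).astype(int);print(g[u[1]-36:u[1]+37:4,u[0]-36:u[0]+37:3])
cv2.imwrite("pics/wk.png",p)
```

```text
t27.18 p [493.7  87.3 151.5] x [-0.956 -0.238 -0.173] y [-0.242  0.97   0.003] z [ 0.167  0.045 -0.985] q [ 0.07  0.14 -0.3   1.9   0.04  0.94  1.57] F [-0.4  0.1  0.3] w1.002
3 x [0.005, -0.028, 0.173, 0.001, -0.0, 0.001] t=27.2
3 x [0.029, -0.0, 0.164, 0.0, 0.0, 0.0] t=27.2
knob in wrist pred [309.31088793 232.13771908] [([312.8, 294.8], 0.58)]
[[ 80  80  81  79  79  79  79  80  79  78  79  78  78  79  79  79  80  80
   81  81  80  81  80  80  80]
 [ 59  57  56  57  57  56  58  57  58  59  57  57  56  55  56  57  57  57
   57  58  58  58  57  56  57]
 [ 54  55  54  55  54  52  54  56  57  57  57  55  54  54  55  55  53  56
   56  59  57  58  50  52  52]
 [ 61  61  61  60  60  58  54  57  58  58  57  55  55  55  54  58  55  58
   57  58  58  57  53  59  59]
 [ 62  61  60  61  61  57  54  57  56  58  56  53  39  34  33  38  54  57
   57  58  59  58  54  59  59]
 [ 62  61  64  63  61  59  58  57  58  58  47  35  34  33  33  33  35  49
   56  59  58  57  56  58  60]
 [ 83 113 143 142 112  81  78  67  59  57  38  36  34  35  33  34  35  38
   57  60  59  58  62  75  93]
 [ 83 109 144 14
[... 544 characters left out ...]
83  84  83  69  49  45  47  56  75  82
   84  85  85  82  83 103 141]
 [ 86  92 135 148 132  87  84  84  82  85  84  82  80  84  84  83  79  84
   86  84  85  84  84 105 143]
 [ 87  90 132 149 134  88  84  85  83  85  85  82  80  84  84  84  80  84
   87  85  87  84  84 110 144]
 [ 87  89 129 150 136  94  86  85  84  86  85  83  79  86  85  84  79  84
   88  86  86  84  84 113 146]
 [ 87  87 127 150 137  94  86  85  84  86  86  81  81  86  86  85  80  85
   87  87  86  86  85 117 148]
 [ 78  75 124 152 140  96  80  75  73  81  73  74  79  87  87  86  72  79
   77  74  80  73  78 119 149]
 [ 73  72 112 144 136  92  70  72  70  72  71  71  82  88  87  86  72  71
   72  70  72  72  75 117 150]]
```

send_rows([
  [1, 0.005, -0.018, 0.17, 0, 0, 0],
  [1, 0.01, -0.01, 0.16, 0, 0, 0],
  [1, 0.015, 0, 0.16, 0, 0, 0],
  [1, 0.02, 0, 0.12, 0, 0, 0],
  [1, 0.02, 0, 0.12, 0, 0, 0],
  [1, 0.03, 0, 0.12, 0, 0, 0],
  [1, 0, 0, 0, 0, 0, 0],
])

```text
time_s: 28.15
eef_pos: [501.4, 92.9, 69.6]
tool_rot: [-0.124, 0.988, 0.013, 0.092]
force: [-0.0, 0.4, 0.4]
width: 1.001
```

Run:
```python
from sim import *
st();G=G_tilt(13.6,10);plan([502.5,83.5,52],G,1)
```

```text
t28.15 p [501.4  92.9  69.6] x [-0.952 -0.243 -0.186] y [-0.248  0.969  0.002] z [ 0.179  0.048 -0.983] q [ 0.04  0.25 -0.29  2.    0.1   0.72  1.52] F [-0.   0.4  0.4] w1.001
1 x [0.046, -0.094, 0.171, 0.003, 0.008, 0.008] t=28.1
```

send_rows([
  [1, 0.02, -0.06, 0.05, 0, 0, 0],
  [1, 0.02, -0.035, 0.06, 0, 0, 0],
  [1, 0.01, 0, 0.06, 0, 0, 0],
  [1, 0, 0, 0, 0, 0, 0],
])

```text
time_s: 28.65
eef_pos: [503.1, 82.1, 51.6]
tool_rot: [-0.124, 0.988, 0.013, 0.093]
force: [0.2, -0.4, -0.1]
width: 1.001
```

Run:
```python
from sim import *
st();G=G_tilt(13.6,10);plan([502.5,83.5,52],G,1)
```

```text
t28.65 p [503.1  82.1  51.6] x [-0.952 -0.242 -0.187] y [-0.246  0.969  0.002] z [ 0.181  0.048 -0.982] q [ 0.06  0.28 -0.28  2.02  0.11  0.67  1.53] F [ 0.2 -0.4 -0.1] w1.001
1 x [0.001, 0.015, -0.005, 0.002, 0.009, 0.007] t=28.6
```

send_rows([
  [0, 0, 0.012, 0, 0, 0, 0],
  [-0.3, 0, 0, 0, 0, 0, 0],
  [-0.5, 0, 0, 0, 0, 0, 0],
  [-0.6, 0, 0, 0, 0, 0, 0],
  [-0.8, 0, 0, 0, 0, 0, 0],
  [-1, 0, 0, 0, 0, 0, 0],
  [-1, 0, 0, 0, 0, 0, 0],
], newtons=20)

```text
time_s: 29.52
eef_pos: [503.5, 83.1, 52.3]
tool_rot: [-0.124, 0.988, 0.012, 0.094]
force: [0.8, -0.3, 0.0]
width: 0.202
```

Run:
```python
from sim import *
st();s=camera("side");print([(d["pixel"],d["conf"]) for d in search_frame(s,"pin_center")[:2]])
G=R.from_quat(telemetry.observe()["tool_rot"]).as_matrix();print("slide dir in tool",(G.T@[np.cos(np.radians(13.6)),np.sin(np.radians(13.6)),0]).round(3))
g=cv2.cvtColor(s["pixels"],cv2.COLOR_BGR2GRAY)
for r_ in(222,232,244,254):print(g[r_,306:334].tolist())
```

```text
t29.52 p [503.5  83.1  52.3] x [-0.952 -0.242 -0.189] y [-0.246  0.969  0.001] z [ 0.183  0.047 -0.982] q [ 0.05  0.28 -0.28  2.02  0.11  0.67  1.53] F [ 0.8 -0.3  0. ] w0.202
[([319.3, 236.3], 0.56)]
slide dir in tool [-0.982 -0.012  0.189]
[159, 168, 175, 175, 176, 178, 178, 173, 177, 182, 188, 192, 192, 195, 193, 194, 195, 195, 192, 182, 165, 173, 173, 172, 177, 178, 177, 180]
[172, 173, 174, 171, 168, 168, 167, 164, 162, 137, 112, 128, 136, 138, 137, 134, 127, 126, 158, 174, 177, 178, 181, 182, 182, 180, 178, 177]
[180, 180, 181, 182, 182, 182, 181, 183, 175, 129, 116, 133, 140, 141, 138, 132, 121, 133, 195, 181, 174, 177, 176, 180, 179, 183, 185, 187]
[189, 189, 189, 188, 187, 184, 182, 186, 181, 135, 121, 136, 142, 140, 136, 128, 123, 190, 255, 218, 246, 198, 178, 182, 180, 176, 181, 182]
```

send_rows([
  [-1, -0.01, 0, 0.002, 0, 0, 0],
  [-1, -0.02, 0, 0.004, 0, 0, 0],
  [-1, -0.03, 0, 0.006, 0, 0, 0],
  [-1, -0.035, 0, 0.007, 0, 0, 0],
  [-1, -0.035, 0, 0.007, 0, 0, 0],
  [-1, -0.035, 0, 0.007, 0, 0, 0],
  [-1, -0.035, 0, 0.007, 0, 0, 0],
  [-1, -0.035, 0, 0.007, 0, 0, 0],
  [-1, -0.035, 0, 0.007, 0, 0, 0],
  [-1, -0.03, 0, 0.006, 0, 0, 0],
  [-1, -0.02, 0, 0.004, 0, 0, 0],
  [-1, -0.01, 0, 0.002, 0, 0, 0],
])

```text
time_s: 31.12
eef_pos: [538.3, 91.5, 52.3]
tool_rot: [-0.123, 0.988, 0.012, 0.094]
force: [-1.4, -1.1, 2.9]
width: 0.204
```

```bash
cat > chk.py <<'E'
from sim import *
st();s=camera("side");t=camera("top")
for n,p in(("s",s),("t",t)):print(n,[(d["pixel"],round(d["conf"],2)) for d in search_frame(p,"pin_center")[:2]])
o,d=None,None
e=telemetry.observe()["eef_pos"];d=np.array([np.cos(np.radians(13.6)),np.sin(np.radians(13.6))]);v=np.array(e[:2])-[503.5,83.1];print("travel",v@d,"lateral",v[1]*d[0]-v[0]*d[1])
E
python3 chk.py
```

```text
t31.12 p [538.3  91.5  52.3] x [-0.952 -0.242 -0.188] y [-0.246  0.969  0.   ] z [ 0.182  0.047 -0.982] q [ 0.03  0.34 -0.27  1.93  0.13  0.7   1.51] F [-1.4 -1.1  2.9] w0.204
s [([333.3, 234.7], 0.61)]
t [([225.8, 213.2], 0.56)]
travel 35.90715727227403 lateral -0.004849471385215409
```

send_rows([
  [-1, -0.01, 0, 0.002, 0, 0, 0],
  [-1, -0.02, 0, 0.004, 0, 0, 0],
  [-1, -0.03, 0, 0.006, 0, 0, 0],
  [-1, -0.035, 0, 0.007, 0, 0, 0],
  [-1, -0.035, 0, 0.007, 0, 0, 0],
  [-1, -0.035, 0, 0.007, 0, 0, 0],
  [-1, -0.035, 0, 0.007, 0, 0, 0],
  [-1, -0.035, 0, 0.007, 0, 0, 0],
  [-1, -0.03, 0, 0.006, 0, 0, 0],
  [-1, -0.02, 0, 0.004, 0, 0, 0],
  [-1, -0.02, 0, 0.004, 0, 0, 0],
  [-1, -0.01, 0, 0.002, 0, 0, 0],
])

```text
time_s: 32.83
eef_pos: [571.7, 99.7, 52.3]
tool_rot: [-0.123, 0.988, 0.012, 0.094]
force: [-0.6, -0.7, 3.4]
width: 0.206
```

send_rows([
  [-1, -0.015, 0, 0.003, 0, 0, 0],
  [-1, -0.015, 0, 0.003, 0, 0, 0],
  [-1, -0.015, 0, 0.003, 0, 0, 0],
  [-1, -0.015, 0, 0.003, 0, 0, 0],
])

```text
time_s: 33.33
eef_pos: [577.4, 101.0, 52.2]
tool_rot: [-0.123, 0.988, 0.012, 0.093]
force: [-4.4, -1.1, 6.3]
width: 0.202
```

```bash
python3 chk.py
```

```text
t33.33 p [577.4 101.   52.2] x [-0.952 -0.241 -0.187] y [-0.246  0.969 -0.   ] z [ 0.182  0.046 -0.982] q [ 0.01  0.41 -0.26  1.82  0.15  0.74  1.5 ] F [-4.4 -1.1  6.3] w0.202
s [([346.5, 235.4], 0.9)]
t [([226.0, 204.4], 0.42)]
travel 76.08155440812176 lateral 0.03827318320934836
```

send_rows([
  [-1, -0.02, 0, 0.004, 0, 0, 0],
  [-1, -0.02, 0, 0.004, 0, 0, 0],
])

```text
time_s: 33.78
eef_pos: [577.3, 101.0, 52.2]
tool_rot: [-0.123, 0.988, 0.011, 0.089]
force: [-7.2, -3.4, 11.2]
width: 0.205
```

send_rows([
  [-1, -0.02, 0, 0.004, 0, 0, 0],
  [-1, -0.02, 0, 0.004, 0, 0, 0],
])

```text
time_s: 34.02
eef_pos: [577.1, 100.9, 52.2]
tool_rot: [-0.123, 0.989, 0.01, 0.085]
force: [-7.4, -2.1, 9.1]
width: 0.202
```

```bash
python3 chk.py
```

```text
t34.02 p [577.1 100.9  52.2] x [-0.955 -0.242 -0.171] y [-0.245  0.969 -0.002] z [ 0.166  0.04  -0.985] q [ 0.    0.42 -0.26  1.81  0.15  0.76  1.5 ] F [-7.4 -2.1  9.1] w0.202
s [([348.9, 233.0], 0.66), ([350.7, 181.7], 0.4)]
t [([228.6, 204.3], 0.45)]
travel 75.76185417680735 lateral 0.004973852558784131
```

Stalled against the stop (travel 76 mm, matching the measured 77 mm) and the force is rising. I'll release and rise straight up.

send_rows([
  [-1, 0, 0, 0, 0, 0, 0],
  [-0.4, 0, 0, 0, 0, 0, 0],
  [-0.1, 0, 0, 0, 0, 0, 0],
  [0.3, 0, 0, 0, 0, 0, 0],
  [0.6, 0, 0, 0, 0, 0, 0],
  [0.6, 0, 0, 0, 0, 0, 0],
])

```text
time_s: 34.98
eef_pos: [577.6, 102.7, 51.3]
tool_rot: [-0.124, 0.989, 0.011, 0.086]
force: [-0.2, 0.3, -0.9]
width: 0.801
```

Run:
```python
from sim import *
st();G=G_tilt(13.6,10);W=[([560,97,110],G),([530,88,330],G_tilt(13.6,3))]
plan(*W[0],3);plan(*W[1],6,W[0])
t=camera("top");c=atz(t,(204.8,178.2),274);print(c,[(d["pixel"],d["conf"]) for d in search_frame(t,"cap_grip")[:2]])
q=np.array(telemetry.observe()["q"])
for Y in(-30,-45,13.6):
    print(Y);a=follow(q,[W[0],W[1],([c[0],c[1],340],G_tilt(Y,0)),([c[0],c[1],240],G_tilt(Y,0)),([c[0],c[1],240],G_tilt(Y-90,0)),])
```

```text
t34.98 p [577.6 102.7  51.3] x [-0.955 -0.243 -0.172] y [-0.247  0.969  0.   ] z [ 0.167  0.043 -0.985] q [ 0.    0.42 -0.26  1.81  0.15  0.76  1.5 ] F [-0.2  0.3 -0.9] w0.801
3 x [0.027, -0.004, -0.203, 0.001, -0.0, 0.002] t=35.0
6 x [0.007, -0.003, -0.371, -0.0, 0.013, -0.0] t=35.0
[669.4424883  121.63512458 274.        ] [([204.1, 180.1], 0.55)]
-30
[ 0.03  0.32 -0.28  1.78  0.11  0.88  1.52] margin 0.56 perr 0.0 rerr 0.000
[ 0.03  0.23 -0.28  1.33  0.06  1.53  1.56] margin 0.50 perr 0.0 rerr 0.000
[-0.15  0.63 -0.13  0.7   0.08  1.81  0.81] margin 0.22 perr 0.0 rerr 0.000
[-0.13  0.6  -0.14  1.    0.08  1.55  0.8 ] margin 0.22 perr 0.0 rerr 0.000
[-0.29  0.6   0.16  1.01 -0.09  1.54 -0.67] margin 0.22 perr 0.0 rerr 0.000
-45
[ 0.03  0.32 -0.28  1.78  0.11  0.88  1.52] margin 0.56 perr 0.0 rerr 0.000
[ 0.03  0.23 -0.28  1.33  0.06  1.53  1.56] margin 0.50 perr 0.0 rerr 0.000
[-0.17  0.63 -0.09  0.7   0.06  1.81  0.56] margin 0.22 perr 0.0 rerr 0.000
[-0.15  0.6  -0.1   1.    0.06  1.55  0.55] margin 0.22 perr 0.0 rerr 0.000
[-0.31  0.6   0.2   1.01 -0.11  1.54 -0.92] margin 0.22 perr 0.0 rerr 0.000
13.6
[ 0.03  0.32 -0.28  1.78  0.11  0.88  1.52] margin 0.56 perr 0.0 rerr 0.000
[ 0.03  0.23 -0.28  1.33  0.06  1.53  1.56] margin 0.50 perr 0.0 rerr 0.000
[-0.11  0.64 -0.25  0.7   0.15  1.82  1.54] margin 0.21 perr 0.0 rerr 0.000
[-0.07  0.61 -0.26  0.99  0.15  1.55  1.52] margin 0.21 perr 0.0 rerr 0.000
[-0.23  0.6   0.04  1.   -0.02  1.54  0.05] margin 0.21 perr 0.0 rerr 0.000
```

send_rows([
  [0.8, 0.01, 0, -0.1, 0, 0, 0],
  [1, 0.02, 0, -0.2, 0, 0, 0],
  [1, 0.03, -0.004, -0.25, 0, 0, 0],
  [1, 0.007, -0.003, -0.37, 0, 0.012, 0],
  [1, 0.007, -0.003, -0.37, 0, 0.012, 0],
  [1, 0.007, -0.003, -0.37, 0, 0.012, 0],
  [1, 0.007, -0.003, -0.37, 0, 0.012, 0],
  [1, 0.007, -0.003, -0.37, 0, 0.012, 0],
  [1, 0.007, -0.003, -0.37, 0, 0.012, 0],
  [1, 0, 0, 0, 0, 0, 0],
])

```text
time_s: 36.33
eef_pos: [528.8, 88.5, 339.8]
tool_rot: [-0.125, 0.992, 0.004, 0.031]
force: [0.0, 0.7, -0.4]
width: 1.002
```

Run:
```python
from sim import *
st();G=G_tilt(13.6,0)
plan([640,114.5,345],G,4)
s=camera("side");t=camera("top")
for n,p in(("s",s),("t",t)):print(n,[(d["pixel"],round(d["conf"],2)) for d in search_frame(p,"pin_center")[:2]],[(d["pixel"],round(d["conf"],2)) for d in search_frame(p,"knob")[:2]])
g=cv2.cvtColor(s["pixels"],cv2.COLOR_BGR2GRAY)
for r_ in range(214,258,6):print(r_,g[r_,334:366].tolist())
print(proj(s,[669.4,121.6,47]),proj(s,[669.4,121.6,159]))
cv2.imwrite("pics/s_home.png",s["pixels"])
```

```text
t36.33 p [528.8  88.5 339.8] x [-0.967 -0.247 -0.063] y [-0.248  0.969 -0.001] z [ 0.062  0.015 -0.998] q [ 0.03  0.21 -0.29  1.33  0.06  1.54  1.57] F [ 0.   0.7 -0.4] w1.002
4 x [-0.286, -0.004, -0.002, -0.0, 0.01, 0.002] t=36.3
s [([347.4, 234.0], 0.75)] [([348.7, 184.9], 0.51)]
t [] [([225.4, 203.1], 0.26)]
214 [174, 159, 55, 64, 68, 68, 66, 66, 81, 113, 100, 98, 95, 90, 88, 89, 99, 96, 107, 130, 136, 152, 143, 185, 184, 186, 190, 187, 186, 185, 182, 183]
220 [175, 175, 174, 176, 176, 178, 167, 108, 117, 119, 123, 126, 127, 128, 129, 127, 127, 123, 116, 135, 194, 187, 187, 190, 189, 186, 176, 169, 171, 174, 173, 174]
226 [182, 179, 176, 174, 174, 174, 176, 183, 172, 97, 119, 131, 138, 137, 135, 129, 130, 172, 187, 182, 182, 181, 183, 185, 184, 184, 182, 180, 181, 183, 185, 184]
232 [174, 171, 169, 176, 185, 186, 186, 182, 147, 107, 125, 133, 137, 138, 133, 124, 133, 180, 174, 173, 175, 179, 179, 178, 177, 175, 176, 176, 175, 176, 176, 180]
238 [181, 179, 180, 181, 184, 186, 188, 182, 130, 115, 130, 138, 138, 135, 132, 124, 144, 190, 181, 178, 176, 172, 170, 168, 165, 167, 174, 181, 180, 178, 177, 173]
244 [186, 185, 184, 185, 182, 182, 183, 173, 113, 120, 133, 139, 138, 134, 128, 123, 146, 181, 179, 180, 180, 179, 177, 181, 185, 187, 185, 182, 182, 183, 193, 190]
250 [191, 191, 188, 180, 172, 169, 167, 157, 106, 126, 138, 140, 137, 132, 124, 140, 205, 187, 154, 172, 179, 182, 180, 177, 176, 177, 177, 174, 175, 181, 192, 179]
256 [237, 236, 235, 234, 235, 239, 235, 131, 107, 126, 135, 138, 136, 130, 127, 112, 129, 152, 149, 149, 149, 150, 153, 156, 145, 89, 44, 56, 57, 54, 57, 75]
[345.0624986  256.31070233] [346.89733831 217.7532729 ]
```

The pin is still upright under the spindle, at side column 346 where 345–347 was expected. Now the cap.

send_rows([
  [1, -0.2, 0, 0, 0, 0.01, 0],
  [1, -0.28, 0, 0, 0, 0.01, 0],
  [1, -0.28, 0, 0, 0, 0.01, 0],
  [1, -0.28, 0, 0, 0, 0.01, 0],
  [1, -0.15, 0, 0, 0, 0, 0],
  [1, 0, 0, 0, 0, 0, 0],
])

```text
time_s: 37.38
eef_pos: [642.2, 116.4, 328.6]
tool_rot: [-0.124, 0.992, -0.002, -0.013]
force: [0.0, 0.0, 0.9]
width: 0.999
```

Run:
```python
from sim import *
st();G=G_tilt(13.6,0);C=[669.4,121.6]
plan([*C,300],G,3);plan([*C,240],G,3,([*C,300],G))
w=camera("wrist");u=proj(w,[*C,274]);print("pred cap",u,[(d["pixel"],d["conf"]) for d in search_frame(w,"cap_grip")[:2]])
cv2.imwrite("pics/wc.png",w["pixels"]);u=u.astype(int)
g=cv2.cvtColor(w["pixels"],cv2.COLOR_BGR2GRAY);print(g[max(0,u[1]-45):u[1]+46:5,u[0]-54:u[0]+55:4])
```

```text
t37.38 p [642.2 116.4 328.6] x [-0.969 -0.247  0.026] y [-0.247  0.969 -0.001] z [-0.025 -0.007 -1.   ] q [-0.08  0.57 -0.27  0.86  0.15  1.76  1.54] F [0.  0.  0.9] w0.999
3 x [-0.094, -0.005, 0.094, -0.0, -0.005, 0.003] t=37.4
3 x [-0.0, 0.0, 0.2, 0.0, 0.0, 0.0] t=37.4
pred cap [318.27970215 286.17962179] [([322.4, 284.0], 0.91), ([319.0, 209.4], 0.56)]
[[149 148 145 146 147 113  86 129 109 121  85  83  83  83  84  83  84  84
   83  83 107 118 185 129 118 152 150 149]
 [148 145 144 145 142 116  90  92  86  92  78  84  80  97 104 102  96  82
   83  79 101 105 143 128 116 142 147 147]
 [143 148 148 142 139 110  92  77  64  63  75  90 103 106 109 109 107 101
   88  77  64  80 123 127 116 144 146 143]
 [146 145 144 143 144 113  98  83  65  66  75 103 107 111 112 113 110 109
  102  73  65  88 123 126 118 149 147 145]
 [150 148 146 145 142 112 120  87  67  67  78 107 109 125 122 119 123 108
  104  74  71  90 123 127 115 140 136 139]
 [154 153 150 149 146 113 122 120 121 116  87 109  84  54  53  53  54  90
  107  83 124 124 124 123 112 140 141 141]
 [152 149 149 149 146 113 119 120 120 11
[... 781 characters left out ...]
136 137 138 141 142 144 147 137 130 117  79  86  87  86  88  87  87  86
   84  77 134 127 129 133 139 143 142 142]
 [ 88 135 136 138 140 138 135 133 130 105  78  85  86  87  88  87  89  89
   87  78 123 126 127 131 139 141 144 146]
 [125 141 148 146 147 144 139 135 128  84  96 120 124 123 124 125 126 125
  116  77 117 126 126 132 136 137 141 142]
 [146 145 146 147 150 148 144 144 137  78  96 121 125 123 124 124 126 126
  116  78 108 127 130 133 137 136 141 144]
 [139 142 145 146 146 144 143 142 135  79  98 113 119 115 121 116 123 119
  109  89 105 137 139 140 139 135 137 138]
 [127 129 135 143 147 145 146 145 136 109 122 122 122 116 121 119 121 116
  121 117 107 140 141 142 144 144 144 145]]
```

Run:
```python
from sim import *
st();G=G_tilt(13.6,0);C=[668.3,123]
plan([*C,295],G,4);plan([*C,242],G,4,([*C,295],G))
```

```text
t37.48 p [641.3 116.1 329.8] x [-0.969 -0.247  0.025] y [-0.247  0.969 -0.001] z [-0.024 -0.007 -1.   ] q [-0.08  0.57 -0.27  0.86  0.15  1.76  1.54] F [ 0.   0.1 -0.1] w0.998
4 x [-0.071, 0.0, 0.086, -0.0, -0.004, 0.002] t=37.5
4 x [0.0, 0.0, 0.132, 0.0, 0.0, 0.0] t=37.5
```

send_rows([
  [1, -0.071, 0, 0.086, 0, -0.004, 0.002],
  [1, -0.071, 0, 0.086, 0, -0.004, 0.002],
  [1, -0.071, 0, 0.086, 0, -0.004, 0.002],
  [1, -0.06, 0, 0.086, 0, -0.004, 0.002],
  [1, 0, 0, 0, 0, 0, 0],
])

```text
time_s: 38.1
eef_pos: [667.3, 122.0, 293.2]
tool_rot: [-0.117, 0.993, -0.001, 0.001]
force: [-0.0, -0.5, -0.4]
width: 0.998
```

Run:
```python
from sim import *
st();G=G_tilt(13.6,0);C=[668.3,123]
plan([*C,240],G,4)
```

```text
t38.10 p [667.3 122.  293.2] x [-0.972 -0.233 -0.001] y [-0.233  0.972 -0.002] z [ 0.002 -0.002 -1.   ] q [-0.08  0.6  -0.27  0.89  0.15  1.66  1.52] F [-0.  -0.5 -0.4] w0.998
4 x [-0.003, 0.002, 0.133, -0.0, 0.0, -0.0] t=38.1
```

send_rows([
  [1, -0.003, 0.002, 0.13, 0, 0, 0],
  [1, -0.003, 0.002, 0.13, 0, 0, 0],
  [1, -0.003, 0.002, 0.12, 0, 0, 0],
  [1, 0, 0, 0.12, 0, 0, 0],
  [1, 0, 0, 0, 0, 0, 0],
])

```text
time_s: 38.72
eef_pos: [667.6, 122.5, 239.1]
tool_rot: [-0.117, 0.993, -0.001, 0.0]
force: [0.4, -0.5, 0.5]
width: 1.001
```

send_rows([
  [0, 0, 0, 0, 0, 0, 0],
  [-0.4, 0, 0, 0, 0, 0, 0],
  [-0.6, 0, 0, 0, 0, 0, 0],
  [-1, 0, 0, 0, 0, 0, 0],
  [-1, 0, 0, 0, 0, 0, 0],
  [-1, 0, 0, 0, 0, 0, 0],
], newtons=30)

```text
time_s: 39.48
eef_pos: [668.3, 123.0, 240.9]
tool_rot: [-0.117, 0.993, -0.001, 0.002]
force: [-1.5, 1.1, -0.3]
width: 0.254
```

Run:
```python
from sim import *
st();print(telemetry.observe()["ft_torque"])
```

```text
t39.48 p [668.3 123.  240.9] x [-0.972 -0.233 -0.003] y [-0.233  0.972 -0.002] z [ 0.003 -0.001 -1.   ] q [-0.07  0.6  -0.27  1.02  0.15  1.54  1.51] F [-1.5  1.1 -0.3] w0.254
[-0.00435226  0.0432917   0.03681478]
```

send_rows([
  [-1, 0, 0, 0, 0, 0, 0.05],
  [-1, 0, 0, 0, 0, 0, 0.08],
  [-1, 0, 0, 0, 0, 0, 0.08],
  [-1, 0, 0, 0, 0, 0, 0.08],
  [-1, 0, 0, 0, 0, 0, 0.08],
  [-1, 0, 0, 0, 0, 0, 0.08],
])

```text
time_s: 40.22
eef_pos: [668.6, 125.9, 240.8]
tool_rot: [0.243, 0.97, 0.002, 0.002]
force: [1.4, 0.2, -0.9]
width: 0.249
```

```bash
cat > sp.py <<'E'
from sim import *
st();print("torque",telemetry.observe()["ft_torque"]);s=camera("side")
g=cv2.cvtColor(s["pixels"],cv2.COLOR_BGR2GRAY);print(g[206:230,338:356])
E
python3 sp.py
```

```text
t40.23 p [668.6 125.9 240.8] x [-0.882  0.472 -0.002] y [0.472 0.882 0.005] z [ 0.004  0.003 -1.   ] q [-0.14  0.59 -0.13  1.03  0.07  1.53  0.83] F [ 1.4  0.2 -0.9] w0.249
torque [ 0.06617913 -0.09044995  0.0612668 ]
[[ 97  98  84  88  87  95 109 112 112 111 111 111 113 110 110 112 112 113]
 [ 93  95  83  87  90  97 110 112 111 110 108 112 112 111 108 110 111 112]
 [109 128  84  85  89  98 111 112 111 109 110 112 111 110 111 110 111 111]
 [109 123  82  86  88  98 110 110 110 108 111 112 109 110 109 110 109 112]
 [115 125  83  84  89 101 110 109 108 108 109 112 111 110 109 109 110 112]
 [ 67  73  85  86  89 102 110 107 107 110 110 112 109 110 110 108 110 110]
 [100  90  82  85  89 102 109 106 106 110 109 110 110 110 110 110 110 111]
 [103 100  93  89  89 103 108 106 108 110 110 109 108 106 104 100  94  89]
 [ 67  67  67  65  81 112 101  98  95  92  88  91 100  95 108 130 138 152]
 [ 56  56  55  59  62  89 132 112 123 113 149 144 139 129 143 185 185 186]
 [185 180 179 158  55  60  62  87 146 141 141 139 149 147 176 178 179 179]
 [173 170 169 172 178 174 135 140 132 139 140 152 190 189
[... 218 characters left out ...]
126 124 115 134 195 188]
 [178 170 126 114 126 127 128 132 134 133 132 132 132 130 122 129 176 190]
 [182 174 127 106 117 125 131 137 135 138 136 135 135 132 123 124 170 190]
 [174 182 173 122 118 126 131 135 136 137 136 137 133 128 119 145 192 187]
 [171 173 180 172 113 123 130 137 139 140 139 137 131 133 152 162 185 182]
 [171 172 177 182 169  95 107 119 126 125 122 113 106 157 193 188 184 183]
 [174 175 177 184 173  97 121 132 138 139 135 129 132 174 188 183 182 182]
 [176 178 176 182 170  99 122 132 138 137 134 127 130 163 182 181 183 181]
 [177 177 181 188 177 100 122 132 138 137 135 127 131 173 190 186 186 186]
 [167 172 175 182 176 101 122 132 138 137 133 126 129 169 188 183 184 184]]
```

send_rows([
  [-1, -0.02, 0, 0, 0, 0, 0.04],
  [-1, -0.02, 0, 0, 0, 0, 0.08],
  [-1, 0, 0, 0, 0, 0, 0.08],
  [-1, 0, 0, 0, 0, 0, 0.08],
  [-1, 0, 0, 0, 0, 0, 0.08],
  [-1, 0, 0, 0, 0, 0, 0.08],
  [-1, 0, 0, 0, 0, 0, 0.08],
  [-1, 0, 0, 0, 0, 0, 0.08],
])

```text
time_s: 41.28
eef_pos: [671.7, 128.3, 241.0]
tool_rot: [0.662, 0.749, 0.005, -0.001]
force: [1.7, -0.2, -1.0]
width: 0.251
```

```bash
python3 sp.py
```

```text
t41.27 p [671.7 128.3 241. ] x [-0.123  0.992  0.008] y [0.992 0.123 0.005] z [ 0.004  0.008 -1.   ] q [-0.24  0.59  0.06  1.02 -0.04  1.53 -0.07] F [ 1.7 -0.2 -1. ] w0.251
torque [ 0.07475229 -0.22882961  0.06335169]
[[ 97  98  82  88  88  95 110 112 112 112 111 111 112 110 112 111 112 112]
 [ 93  96  84  87  88  97 110 111 113 108 110 111 112 111 110 110 112 111]
 [107 128  82  87  87  98 110 111 110 110 110 110 111 112 110 111 110 111]
 [110 124  82  87  88 100 111 110 110 108 110 112 111 112 110 110 109 111]
 [117 125  83  86  88 102 111 109 107 109 110 111 111 110 109 109 110 110]
 [ 65  75  85  87  87 102 110 106 107 109 109 110 111 111 111 110 110 110]
 [100  91  82  85  89 101 109 106 107 109 110 111 110 110 110 108 109 111]
 [105  98  93  90  89 104 109 107 109 109 111 109 107 107 104 100  93  90]
 [ 67  67  68  66  82 112 101  97  96  91  89  88 101  96 107 132 137 151]
 [ 55  55  55  58  62  89 132 113 121 113 152 144 139 129 142 184 185 186]
 [185 182 178 158  55  61  63  89 148 139 142 137 149 147 177 180 180 178]
 [174 169 171 173 178 174 134 141 131 137 140 153 192 189
[... 218 characters left out ...]
127 124 116 136 195 189]
 [179 171 127 113 124 128 128 134 134 133 132 132 133 131 124 130 176 190]
 [182 175 126 106 117 126 133 136 136 137 135 136 135 133 122 124 172 190]
 [175 181 173 122 116 126 130 134 137 137 138 136 133 130 119 145 193 188]
 [171 175 183 173 114 121 133 137 139 140 137 137 132 133 153 164 184 182]
 [172 171 177 182 170  96 109 119 126 125 123 114 105 158 194 188 184 183]
 [175 176 178 183 173  95 120 131 139 137 134 129 131 174 188 182 183 184]
 [178 176 177 183 171  99 123 134 138 138 135 129 130 164 184 182 183 184]
 [177 177 181 189 177 102 122 132 137 136 135 128 130 174 191 187 186 187]
 [169 172 175 183 175 101 122 132 138 136 133 126 129 169 187 185 185 184]]
```

send_rows([
  [-1, -0.02, 0, 0, 0, 0, 0.04],
  [-1, -0.02, 0, 0, 0, 0, 0.08],
  [-1, -0.005, 0, 0, 0, 0, 0.08],
  [-1, -0.005, 0, 0, 0, 0, 0.08],
  [-1, -0.005, 0, 0, 0, 0, 0.08],
  [-1, -0.005, 0, 0, 0, 0, 0.08],
  [-1, -0.005, 0, 0, 0, 0, 0.08],
  [-1, -0.005, 0, 0, 0, 0, 0.08],
  [-1, -0.005, 0, 0, 0, 0, 0.08],
  [-1, -0.005, 0, 0, 0, 0, 0.08],
])

```text
time_s: 42.58
eef_pos: [676.2, 126.4, 241.0]
tool_rot: [0.969, 0.247, 0.011, -0.005]
force: [1.5, -0.2, -0.6]
width: 0.251
```

```bash
python3 sp.py|head -30 | cut -c1-200 | sed -n '1,2p;14,18p'
```

```text
t42.58 p [676.2 126.4 241. ] x [0.878 0.478 0.024] y [ 0.479 -0.878 -0.005] z [ 0.019  0.015 -1.   ] q [-0.35  0.59  0.29  1.03 -0.17  1.51 -1.18] F [ 1.5 -0.2 -0.6] w0.251
torque [-0.11480494 -0.37170404  0.09464427]
 [173 171 170 172 179 174 134 140 130 136 139 153 188 189 187 184 183 182]
 [174 171 173 167 129 104 107 112 114 138 142 112 113 137 178 193 188 183]
 [176 173 141 100 106 112 118 120 120 120 121 119 117 113 116 152 189 182]
 [177 176 153 110 118 120 124 126 127 127 127 128 126 124 115 135 195 189]
 [178 172 126 114 124 127 129 132 133 134 134 134 132 131 123 131 176 191]
```

send_rows([
  [-1, -0.025, 0, 0, 0, 0, 0.04],
  [-1, -0.02, 0, 0, 0, 0, 0.08],
  [-1, -0.006, 0, 0, 0, 0, 0.08],
  [-1, -0.006, 0, 0, 0, 0, 0.08],
  [-1, -0.006, 0, 0, 0, 0, 0.08],
  [-1, -0.006, 0, 0, 0, 0, 0.08],
  [-1, -0.006, 0, 0, 0, 0, 0.08],
  [-1, 0, 0, 0, 0, 0, 0],
], newtons=50)

```text
time_s: 43.62
eef_pos: [676.9, 122.8, 241.1]
tool_rot: [0.988, -0.154, 0.017, -0.009]
force: [0.5, 0.6, 0.0]
width: 0.241
```

send_rows([
  [-0.3, 0, 0, 0, 0, 0, 0],
  [0, 0, 0, 0, 0, 0, 0],
  [0.5, 0, 0, 0, 0, 0, 0],
  [1, 0, 0, 0, 0, 0, 0],
  [1, 0, 0, 0, 0, 0, 0],
  [1, 0, 0, -0.1, 0, 0, 0],
  [1, 0, 0, -0.25, 0, 0, 0],
  [1, 0, 0, -0.25, 0, 0, 0],
  [1, 0, 0, -0.25, 0, 0, 0],
  [1, 0, 0, -0.1, 0, 0, 0],
  [1, 0, 0, 0, 0, 0, 0],
])

```text
time_s: 45.0
eef_pos: [672.7, 121.9, 341.7]
tool_rot: [0.989, -0.15, 0.017, -0.009]
force: [-0.3, 0.0, -0.5]
width: 1.001
```

Run:
```python
from sim import *
st();s=camera("side");t=camera("top")
cr=lambda p,x,y,w_,h_:cv2.resize(p["pixels"][y:y+h_,x:x+w_],(400,300),interpolation=cv2.INTER_CUBIC)
cv2.imwrite("pics/fin.png",np.vstack([np.hstack([cr(s,260,160,160,120),cr(s,320,200,60,45)]),np.hstack([cr(t,160,150,160,120),cr(s,270,290,120,90)])]))
```

```text
t45.00 p [672.7 121.9 341.7] x [ 0.954 -0.297  0.03 ] y [-0.296 -0.955 -0.023] z [ 0.036  0.013 -0.999] q [-0.4   0.6   0.46  0.81 -0.27  1.74 -1.94] F [-0.3  0.  -0.5] w1.001
```

View pics/fin.png

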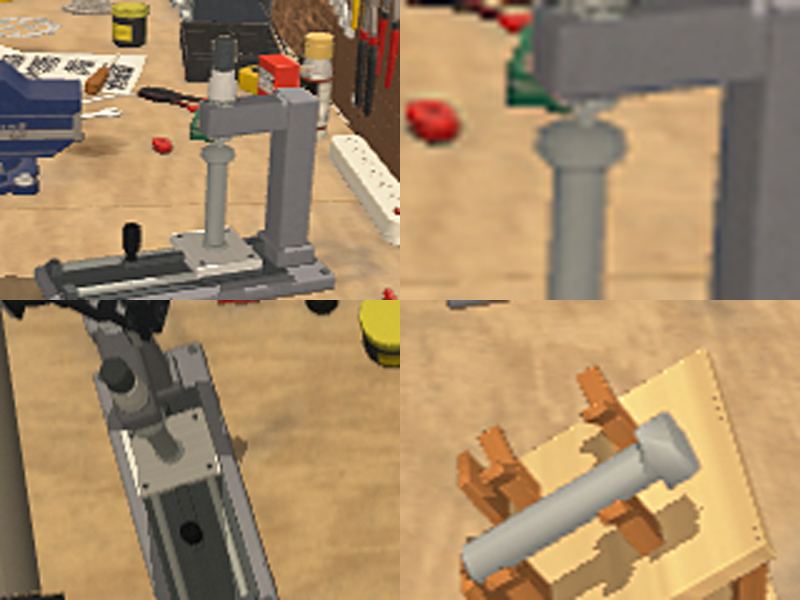

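The final picture shows the pin upright under the spindle, with the spindle sitting on its head at crop (590,115). The table is home, the hex pin is in the rest and the gripper is clear. Handing in.

```bash
python3 -c "
from cell import r;print(r.job_done())"
```

```text
the job is handed in; nothing more can be done
None
```

The round-headed pin is standing upright on the anvil under the spindle, the table is home, and I handed the job in at about 45 s of the 67 s allowed.

**What I did**
- **Lifting the pin:** the first grasp missed, because the jaws shut on top of the shaft. A deeper one held. I changed the arm's configuration partway, because it had run up to the limits of joints 2, 6 and 7.
- **Standing it:** the pin stood still by itself on the anvil before I touched the table.
- **Table:** I pushed it by the knob until it stalled, after 76 mm of travel. I had measured about 77 mm to the spindle axis, so the table seems not to have started fully out.
- **Cap:** I turned it clockwise by about 3.6 rad in all; at most 1.7 rad is needed to seat the spindle.

**Last checks**
- The final pictures show the spindle on the pin's head, the pin upright, the hex pin in the rest and the gripper clear.
- The view of the spindle tip was the same at 1.7 and 2.9 rad of turn, so it was seated and the cap should have slipped more than 1 rad. I infer the slip from that; I did not measure it.

**Checks that disagreed**
- **Centring on the anvil:** the top camera put the pin within about 1.5 mm of the middle. The wrist view suggested it was a few mm off along the approach direction. I went with the top camera and did not move the pin again.
- **Foot height:** the side camera's estimate was about 5 mm lower than where the pin actually touched the anvil.

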